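# Fetch the jar from behind the supplies and restore the caddy

### The arm

A 6-joint arm with a two-finger parallel gripper is mounted at the origin on the work surface. World frame = base frame: x ahead of the robot, y to its left, z up, the work surface at z = 0. Lengths are in m, angles in rad, forces in N, time in s.
With the tool pointing down it reaches from about 0.35 to 0.775 m from the base axis. Payload 5.5 kg.
Tool frame: the origin (TCP) lies on the centre line of the jaws, within the pads' length; the fingertips stand 8 mm ahead of it and the grasp point (between the pads) lies 11 mm behind it; z points along the fingers, y is the direction in which the jaws open and shut (so a half turn about z gives the same grasp; the last joint's range is limited). The gripper opens to 85 mm and grips with 20 to 120 N. Pads are 22 mm wide; open, the fingers measure 114 mm over their backs; the gripper's body (76 mm by 85 mm) begins 54 mm behind the grasp point. The pads swing forward as they close: fully open they stand 13 mm farther back than shut.
Start: joints at [1.156, 0.313, 0.046, 1.304, 0, 1.431], TCP at [0.156, 0.553, 0.239] pointing down, gripper open.
Joint ranges: [-2.76, 2.76], [-0.86, 1.69], [-1.03, 1.26], [-2.2, 2.34], [-1.47, 1.5], [-3.14, 3.14]. Speed limits (rad/s): [2.57, 2.57, 3.14, 3.14, 3.14, 3.14].

### API

Orientations are given as a unit quaternion [w, x, y, z].
In Python, from workcell import env gives the robot as it stands. The module is installed in compiled form; this text tells all that it offers.
- The arm moves only by the tool play_rows, never from a script. Its argument "steps" is a list of rows, each an object with "claw": the closure in counts, from 0 (fully open) to 255 (shut); "dp": the shift along the tool's x, y, z in m, a list of three; "angular": the turn, a rotation vector about the tool's x, y, z in degrees, a list of three. In form: [{"claw": claw, "dp": [dx, dy, dz], "angular": [wx, wy, wz]}, ...]. A call has exactly 8 rows; each row shifts and turns the commanded pose from where the row before left it, along the tool's axes as they then stand; what a row does not reach is not made up. A row lasts 1/12 s, in which the tool goes at most 41.7 mm and 7.16 degrees, less where a joint would pass 70% of its speed; a pose out of reach is approached as far as the arm can. A call is refused whole if a number of a shift passes 0.0417 or a number of a turn 7.16, either way. A call with a gripper value outside its range is refused whole. The fingers move at their own pace and stop on an object; "force" is the grip in N (left out, the last holds). Time passes only in rows, so rows that do not move let the fingers close, or fill a call up. It gives the time, the measured TCP pose, the force and the opening at its end, in the units of the state.
- env.get_state(): the state, without advancing time (a new reading comes with each control period).
- env.read_camera(name): name is "side" or "top"; returns (picture, depth): 400x640x3 uint8, red, green, blue; 400x640 float32, m along the optical axis (not along the pixel's ray), 0 where there is no reading.
- env.calibration(name): a dict with "fx", "fy", "cx", "cy" (pixels), "world_from_camera" (4x4, takes a point from camera to world coordinates). Camera axes: x right, y down, z forward; pixel columns grow to the right and rows downward; lengths in m; the calibration is good to about 2 mm. A picture is of the moment at which its call begins. calibration takes no time and is no camera call.
- env.hand_in(): hands the job in, once; it reports no verdict.
The state is a dict: "clock": time; "joint_pos": joint angles; "qvel": joint speeds; "tau": joint torques, N m; "tcp_pos": TCP position; "orientation": TCP orientation; "wrist_force": force on the tool from outside, world axes, zero at the start; "ft_torque": the same for the moment, N m; "finger_gap": finger opening in m.
Only numpy, scipy, OpenCV 4.12 (cv2) and the standard library are available. Lean on these libraries where they do the work, as an engineer would, in place of code of your own. Each camera call takes 0.05 s, during which the arm holds its last target. There are 200 camera calls.

### The job

The low jar stands boxed in on the grey supply caddy: move the canister, the square bottle and the carton that surround it onto the black side mat, all three standing there together, before you take the jar. Then put the jar into the round seat of the small white mixer while the three still wait on the mat, and finally return each of the three to the caddy, standing flat inside the recess of the same stand it came from. Keep all four upright throughout.

Things in the scene. Friction and masses are not known exactly. Their poses are not given: they have to be found in the camera images.
- canister: loose round straight canister, all white, with a small black flap on top of its lid: diameter 46 mm (lid 47), height 105 mm, about 160 g (varies). Origin: centre of its underside, z up its axis. Starts in the recess of stand_round.
- bottle: loose amber bottle of square section: body 44 x 44 mm up to height 88 mm, then a narrow neck and a black screw cap of diameter 32 mm with its top at 109 mm; about 220 g (varies). Origin: centre of its underside, z up, x and y square to its flat faces. Starts in the recess of stand_square.
- carton: loose closed upright cardboard carton (rigid): 34 mm along its x, 56 mm along its y, 95 mm high, about 100 g (varies). Origin: centre of its underside, z up. Starts in the recess of stand_oblong.
- jar: loose low glass jar with a steel lid: diameter 50 mm (lid 51), height 45 mm, about 120 g (varies). Origin: centre of its underside, z up its axis. Starts in the middle of the caddy with one occupied stand on its left, one on its right and one in front of it (towards the robot), their centres 65 to 90 mm away: no room for a gripper until they are cleared.
- caddy: fixed grey supply caddy: base plate 172 mm (x, from -110 to +62 mm) by 256 mm (y), its top 6 mm above the table. Origin: on the table under the plate's middle, where the jar stands. x to its rear (away from the robot, within 0.3 rad), y to its left, z up. A fixed rail 36 mm high runs along the rear edge, its near face at x = 56 mm.
- stand_round: fixed white plate on the caddy, 70 x 70 mm and 8 mm thick, with a round recess of diameter 62 mm, 5 mm deep: the canister's own place. Origin: centre of the plate's underside; the recess floor lies 3 mm above it and the rim's top 8 mm above it. Axes as the caddy's, within 0.03 rad. Which of the three stands is left, right or front changes from start to start.
- stand_square: fixed white plate on the caddy, 70 x 70 mm and 8 mm thick, with a square recess of 60 x 60 mm, 5 mm deep: the square bottle's own place. Origin and axes as for stand_round (recess floor at 3 mm, rim top at 8 mm).
- stand_oblong: fixed white plate on the caddy, 58 mm (x) by 80 mm (y) and 8 mm thick, with an oblong recess of 48 mm (x) by 70 mm (y), 5 mm deep: the carton's own place, the carton's long side along the stand's y. Origin and axes as for stand_round (recess floor at 3 mm, rim top at 8 mm).
- mat: fixed black rubber mat on the table beside the caddy (left or right of it), 260 mm along its x, 120 mm along its y, 3 mm thick: the side area, empty at the start. Origin: centre of its underside, z up.
- mixer: fixed small white mixer, case 120 x 130 x 45 mm, on the other side of the caddy from the mat, with a grey square seat block of 92 mm on top and in it a round seat of diameter 72 mm, 6 mm deep. Origin: centre of the case's underside, z up; the seat's floor lies 49 mm above it, on its axis, and the seat's rim 55 mm above it.
There are look-alikes about, which are no part of the job. What is shaped like the canister but blue or turquoise is not meant.

How it is judged:
On the way, in this order (a step that is already met when the one before it is completed fails the run):
1. canister, bottle and carton stand together on the side mat, released, the jar still where it was (x of canister in the frame of mat between -0.125 and 0.125 m and y of canister in the frame of mat between -0.057 and 0.057 m and z of canister in the frame of mat between 0 and 0.007 m and angle between each of canister, bottle, carton's own z axis and vertical below 0.1 rad and linear speed of each of canister, bottle, carton below 0.02 m/s and angular speed of each of canister, bottle, carton below 0.2 rad/s and contact force between each of canister, bottle, carton and the fingers below 0.05 N and x of bottle in the frame of mat between -0.125 and 0.125 m and y of bottle in the frame of mat between -0.057 and 0.057 m and z of bottle in the frame of mat between 0 and 0.007 m and x of carton in the frame of mat between -0.125 and 0.125 m and y of carton in the frame of mat between -0.057 and 0.057 m and z of carton in the frame of mat between 0 and 0.007 m and distance of jar from where it was at the start of the episode below 0.03 m), for 0.2 s.
2. the jar stands in the mixer's seat, released, while the three still stand on the mat (horizontal distance between jar and mixer below 0.013 m and z of jar in the frame of mixer between 0.047 and 0.0515 m and angle between jar's own z axis and vertical below 0.06 rad and linear speed of each of jar, canister, bottle, carton below 0.02 m/s and angular speed of each of jar, canister, bottle, carton below 0.2 rad/s and contact force between each of jar, canister, bottle, carton and the fingers below 0.05 N and x of canister in the frame of mat between -0.125 and 0.125 m and y of canister in the frame of mat between -0.057 and 0.057 m and z of canister in the frame of mat between 0 and 0.007 m and angle between each of canister, bottle, carton's own z axis and vertical below 0.1 rad and x of bottle in the frame of mat between -0.125 and 0.125 m and y of bottle in the frame of mat between -0.057 and 0.057 m and z of bottle in the frame of mat between 0 and 0.007 m and x of carton in the frame of mat between -0.125 and 0.125 m and y of carton in the frame of mat between -0.057 and 0.057 m and z of carton in the frame of mat between 0 and 0.007 m), for 0.2 s.
At the end, for the whole second after the job is handed in: the jar stands flat in the mixer's round seat (within 13 mm of its centre), and canister, bottle and carton each stand flat in the recess of their own stand (within 12 mm of its centre), all upright, released and at rest (horizontal distance between jar and mixer below 0.013 m and z of jar in the frame of mixer between 0.047 and 0.0515 m and angle between each of jar, canister, bottle, carton's own z axis and vertical below 0.06 rad and linear speed of each of jar, canister, bottle, carton below 0.02 m/s and angular speed of each of jar, canister, bottle, carton below 0.2 rad/s and contact force between each of jar, canister, bottle, carton and the fingers below 0.05 N and horizontal distance between canister and stand_round below 0.012 m and z of canister in the frame of stand_round between 0.001 and 0.0055 m and horizontal distance between bottle and stand_square below 0.012 m and z of bottle in the frame of stand_square between 0.001 and 0.0055 m and horizontal distance between carton and stand_oblong below 0.012 m and z of carton in the frame of stand_oblong between 0.001 and 0.0055 m); the robot touches nothing.
It fails at once if the canister is tipped by more than about 35 degrees (angle between canister's own z axis and vertical above 0.6 rad).
It fails at once if the bottle is tipped by more than about 35 degrees (angle between bottle's own z axis and vertical above 0.6 rad).
It fails at once if the carton is tipped by more than about 35 degrees (angle between carton's own z axis and vertical above 0.6 rad).
It fails at once if the jar is tipped by more than about 35 degrees (angle between jar's own z axis and vertical above 0.6 rad).
It also fails if it takes over 144 s, if anything falls off the work surface, if the arm or the gripper's body presses on something with over 40 N, if the wrist force passes 120 N, or if a joint passes its speed limit or range.

## Working session

There is one attempt and no reset: what is moved stays moved. The work goes in short steps, Python scripts to look and compute and a tool call to move; the robot and the scene stay as the last step left them, time stands still between calls to the robot, and variables do not carry over. Pictures are saved under pics/ and viewed, about 12 in all and at most 16, crops included, and the job is handed in when it is done.

Besides the shell and the picture viewer there is one more tool, called after ">>>" by a JSON object that holds its "method" and its "body". play_rows: Moves the arm, as the interface text tells. Its arguments: {"type":"object","properties":{"steps":{"type":"array","items":{"type":"object","properties":{"claw":{"type":"number"},"dp":{"type":"array","items":{"type":"number"}},"angular":{"type":"array","items":{"type":"number"}}}}},"force":{"type":"number"}},"required":["steps"]}

```bash
mkdir -p pics; python3 - <<'E'
from workcell import env
import cv2,numpy as np
s=env.get_state();print({k:np.round(v,4).tolist() for k,v in s.items()})
for n in("top","side"):
    p,d=env.read_camera(n);c=env.calibration(n);print(n,c)
    np.savez(n+"0.npz",p=p,d=d)
    cv2.imwrite(f"pics/{n}0.png",p[:,:,::-1])
E
```

```text
{'clock': 0.0, 'joint_pos': [1.1564, 0.314, 0.045, 1.3036, 0.0, 1.4312], 'qvel': [0.0006, 0.0006, 0.0005, -0.0002, 0.0004, -0.0009], 'tau': [-0.0008, -48.0629, 29.8533, 0.0195, -0.0004, -0.0], 'tcp_pos': [0.1558, 0.553, 0.2384], 'orientation': [-0.0003, 0.1369, 0.9906, -0.0009], 'wrist_force': [-0.3199, 0.9757, -0.987], 'ft_torque': [0.0196, 0.0348, 0.0061], 'finger_gap': 0.0854}
top {'fx': 385.4106601814572, 'fy': 385.4106601814572, 'cx': 322.91094149973827, 'cy': 203.32575195875282, 'world_from_camera': array([[ 0.02232942, -0.99594413,  0.08715897,  0.46086633],
       [-0.99970491, -0.0214093 ,  0.01147741, -0.01086382],
       [-0.00956485, -0.08738953, -0.9961283 ,  0.96897293],
       [ 0.        ,  0.        ,  0.        ,  1.        ]])}
side {'fx': 378.6552027123868, 'fy': 378.6552027123868, 'cx': 320.35957072738694, 'cy': 198.05037610353057, 'world_from_camera': array([[ 0.84691886, -0.39333209,  0.35779647,  0.21363249],
       [-0.53153398, -0.64417207,  0.5500127 , -0.48415754],
       [ 0.01414485, -0.65599711, -0.75463085,  0.7229143 ],
       [ 0.        ,  0.        ,  0.        ,  1.        ]])}
```

View pics/top0.png

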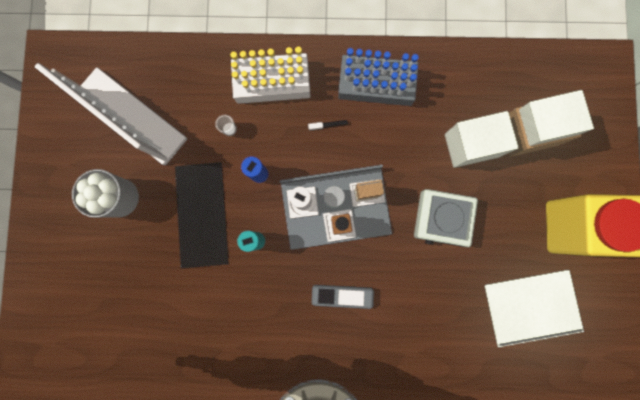

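View pics/side0.png

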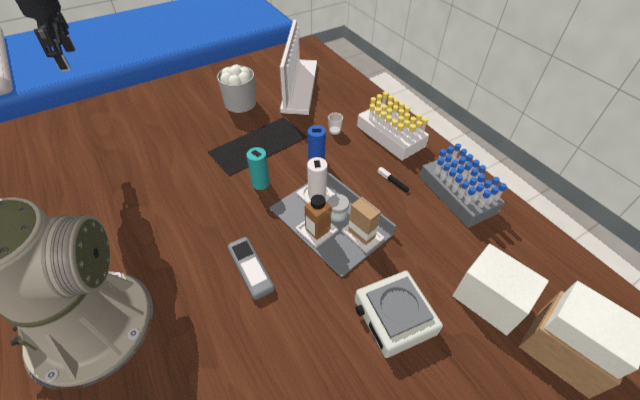

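The top view shows the mat at (202,215) and the caddy at (336,206). On the caddy are the canister (left, 302,200), bottle (front, 341,226), carton (right, 370,190) and jar (333,196). The mixer is at (447,217), with decoy cans at (252,168) and (250,240).

```bash
cat > h.py <<'E'
import numpy as np,cv2
from workcell import env
def cloud(n,d):
    c=env.calibration(n);v,u=np.mgrid[:d.shape[0],:d.shape[1]]
    P=np.stack([(u-c['cx'])/c['fx']*d,(v-c['cy'])/c['fy']*d,d],-1)
    T=c['world_from_camera'];W=P@T[:3,:3].T+T[:3,3];W[d<=0]=np.nan
    return W
def rays(n,uv,z):
    c=env.calibration(n);T=c['world_from_camera'];uv=np.atleast_2d(uv).astype(float)
    r=np.c_[(uv[:,0]-c['cx'])/c['fx'],(uv[:,1]-c['cy'])/c['fy'],np.ones(len(uv))]@T[:3,:3].T
    return (T[:3,3]+r*((z-T[2,3])/r[:,2])[:,None])[:,:2]
def blob(n,mask,z,name):
    """largest contour -> cast on plane z -> min rect"""
    cs,_=cv2.findContours(mask.astype(np.uint8),cv2.RETR_EXTERNAL,cv2.CHAIN_APPROX_NONE)
    if not cs: print(name,'none');return
    k=max(cs,key=cv2.contourArea);X=rays(n,k[:,0,:],z).astype(np.float32)
    (c,s,a)=cv2.minAreaRect(X*1000);cc=cv2.minEnclosingCircle(X*1000)
    print(name,'rect c',np.round(c,1),'size',np.round(s,1),'ang',round(a,1),'circ',np.round(cc[0],1),round(cc[1],1),'px',k[:,0].mean(0).round())
E
python3 - <<'E'
from h import *
f=np.load('top0.npz');p,d=f['p'],f['d'];W=cloud('top',d)
hsv=cv2.cvtColor(p,cv2.COLOR_RGB2HSV)
def box(m,u0,u1,v0,v1):
    o=np.zeros(m.shape,bool);o[v0:v1,u0:u1]=m[v0:v1,u0:u1];return o
z=W[:,:,2]
blob('top',box(hsv[:,:,2]<50,165,235,150,275),.003,'mat')
for nm,b,h in(('canister',(285,320,180,222),.114),('bottle',(325,360,205,245),.118),('carton',(352,390,172,210),.104),('jar',(320,350,180,212),.051)):
    zz=z[b[2]:b[3],b[0]:b[1]];print(nm,np.nanmax(zz).round(4))
    blob('top',box(z>h-.012,*b),h,nm)
blob('top',box((z>.003)&(z<.06),275,400,160,255),.006,'caddy')
blob('top',box((z>.05)&(z<.06),410,485,180,255),.055,'mixertop')
blob('top',box((z>.035),405,490,175,260),.045,'mixer')
for nm,b in(('blue',(235,272,150,185)),('teal',(232,268,225,258))): blob('top',box(z>.06,*b),.105,nm)
print(np.nanmedian(z[300:380,100:250]))
c=cv2.resize(p[145:265,165:485],None,fx=2.5,fy=2.5,interpolation=cv2.INTER_CUBIC);cv2.imwrite('pics/crop.png',c[:,:,::-1])
E
```

```text
mat rect c [512.1 307.1] size [257.2 119. ] ang 6.4 circ [513.2 305.5] 138.4 px [201. 214.]
canister 0.117
canister rect c [548.7  52.7] size [44.9 44.7] ang 1.2 circ [549.   51.7] 23.4 px [299. 197.]
bottle 0.1202
bottle rect c [491.6 -43.1] size [28.7 28.7] ang 1.3 circ [491.9 -42.6] 15.7 px [341. 223.]
carton 0.1063
carton rect c [ 572.2 -105. ] size [34.3 56.8] ang 10.7 circ [ 572.2 -104.6] 31.5 px [369. 189.]
jar 0.0554
jar rect c [559.4 -24.1] size [48.2 47.9] ang 1.2 circ [559.  -24.8] 25.2 px [333. 196.]
caddy rect c [537.2 -29.3] size [176.3 264. ] ang 9.9 circ [539.2 -30.8] 155.5 px [340. 204.]
mixertop rect c [ 514.2 -297.8] size [93.  92.1] ang 81.2 circ [ 513.7 -297.1] 64.4 px [448. 218.]
mixer rect c [ 513.9 -295.9] size [130.  119.1] ang 81.2 circ [ 513.4 -296.5] 84.8 px [446. 218.]
blue rect c [613.1 161.4] size [53.9 45. ] ang 47.1 circ [613.5 161.5] 27.4 px [252. 168.]
teal rect c [448.4 163.5] size [44.5 51.7] ang 1.3 circ [449.1 163.5] 26.3 px [248. 241.]
-0.0013447014063597273
```

View pics/crop.png

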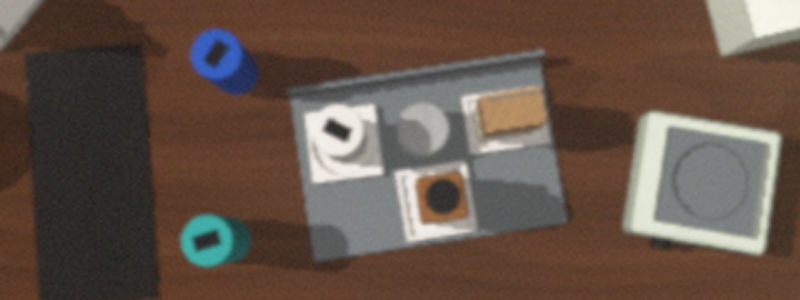

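The fits match the given sizes: mat at (512,307), canister (549,52), bottle (492,-43), carton (572,-105, yaw about 10°), jar (559,-25), and mixer (514,-298) in mm. I'll turn the jaws to lie along the caddy's y and go over the canister.

>>> {"method": "play_rows", "body": {"force": 30, "steps": [{"claw": 0,"dp": [0,0,0.01],"angular": [0,0,-6.4]},{"claw": 0,"dp": [0,0,0.01],"angular": [0,0,-6.4]},{"claw": 0,"dp": [0,0,0.01],"angular": [0,0,-6.4]},{"claw": 0,"dp": [0,0,0.008],"angular": [0,0,-6.4]},{"claw": 0,"dp": [-0.0187,-0.0351,0],"angular": [0,0,0]},{"claw": 0,"dp": [-0.0187,-0.0351,0],"angular": [0,0,0]},{"claw": 0,"dp": [-0.0187,-0.0351,0],"angular": [0,0,0]},{"claw": 0,"dp": [-0.0187,-0.0351,0],"angular": [0,0,0]}]}}

```text
clock: 0.77
tcp_pos: [0.254, 0.4264, 0.2007]
orientation: [-0.0, -0.087, 0.996, -0.0]
wrist_force: [0.1, 1.3, -0.3]
finger_gap: 0.0853
```

>>> {"method": "play_rows", "body": {"steps": [{"claw": 0,"dp": [-0.0187,-0.0351,0],"angular": [0,0,0]},{"claw": 0,"dp": [-0.0187,-0.0351,0],"angular": [0,0,0]},{"claw": 0,"dp": [-0.0187,-0.0351,0],"angular": [0,0,0]},{"claw": 0,"dp": [-0.0187,-0.0351,0],"angular": [0,0,0]},{"claw": 0,"dp": [-0.0187,-0.0351,0],"angular": [0,0,0]},{"claw": 0,"dp": [-0.0187,-0.0351,0],"angular": [0,0,0]},{"claw": 0,"dp": [-0.0187,-0.0351,0],"angular": [0,0,0]},{"claw": 0,"dp": [-0.0187,-0.0351,0],"angular": [0,0,0]}]}}

```text
clock: 1.43
tcp_pos: [0.4498, 0.175, 0.2011]
orientation: [-0.0, -0.086, 0.996, 0.0]
wrist_force: [1.4, 0.4, -0.0]
finger_gap: 0.0853
```

```bash
cat > go.py <<'E'
import sys,numpy as np
from workcell import env
from scipy.spatial.transform import Rotation as R
s=env.get_state();q=s['orientation'];r=R.from_quat([q[1],q[2],q[3],q[0]]);M=r.as_matrix()
print('t',round(s['clock'],2),'tcp',np.round(np.array(s['tcp_pos'])*1000,1),'yawy',np.degrees(np.arctan2(M[1,1],M[0,1])).round(1),'zax',M[:,2].round(3),'gap',round(s['finger_gap']*1000,1),'F',np.round(s['wrist_force'],1))
for a in sys.argv[1:]:
    t=np.array(eval(a));print(a,'tool delta mm',(M.T@(t-np.array(s['tcp_pos'])*1000)).round(1))
E
python3 go.py '(549,52,200)' '(549,52,75)'
```

```text
t 1.43 tcp [449.8 175.  201.1] yawy 99.8 zax [-0.  0. -1.] gap 85.3 F [ 1.4  0.4 -0. ]
(549,52,200) tool delta mm [ -76.7 -138.2    1.1]
(549,52,75) tool delta mm [ -76.7 -138.2  126.1]
```

>>> {"method": "play_rows", "body": {"steps": [{"claw": 0,"dp": [-0.0192,-0.0346,0],"angular": [0,0,0]},{"claw": 0,"dp": [-0.0192,-0.0346,0],"angular": [0,0,0]},{"claw": 0,"dp": [-0.0192,-0.0346,0],"angular": [0,0,0]},{"claw": 0,"dp": [-0.0192,-0.0346,0],"angular": [0,0,0]},{"claw": 0,"dp": [0,0,0.0315],"angular": [0,0,0]},{"claw": 0,"dp": [0,0,0.0315],"angular": [0,0,0]},{"claw": 0,"dp": [0,0,0.0315],"angular": [0,0,0]},{"claw": 0,"dp": [0,0,0.0315],"angular": [0,0,0]}]}}

```text
clock: 2.1
tcp_pos: [0.5484, 0.0531, 0.0736]
orientation: [-0.0, -0.085, 0.996, 0.0]
wrist_force: [-0.9, -0.1, -0.8]
finger_gap: 0.0853
```

>>> {"method": "play_rows", "body": {"steps": [{"claw": 255,"dp": [0,0,0],"angular": [0,0,0]},{"claw": 255,"dp": [0,0,0],"angular": [0,0,0]},{"claw": 255,"dp": [0,0,0],"angular": [0,0,0]},{"claw": 255,"dp": [0,0,0],"angular": [0,0,0]},{"claw": 255,"dp": [0,0,0],"angular": [0,0,0]},{"claw": 255,"dp": [0,0,0],"angular": [0,0,0]},{"claw": 255,"dp": [0,0,0],"angular": [0,0,0]},{"claw": 255,"dp": [0,0,0],"angular": [0,0,0]}]}}

```text
clock: 2.77
tcp_pos: [0.5501, 0.0537, 0.0772]
orientation: [0.002, -0.086, 0.996, -0.0]
wrist_force: [-0.4, 0.4, 7.2]
finger_gap: 0.0459
```

```bash
python3 go.py '(596.5,316,205)'; python3 - <<'E'
from h import *
p,d=env.read_camera('side');cv2.imwrite('pics/s1.png',cv2.resize(p[60:300,180:500],None,fx=2,fy=2)[:,:,::-1])
E
```

```text
t 2.77 tcp [550.1  53.7  77.2] yawy 99.9 zax [ 0.004  0.    -1.   ] gap 45.9 F [-0.4  0.4  7.2]
(596.5,316,205) tool delta mm [ -91.2  250.4 -127.7]
```

View pics/s1.png

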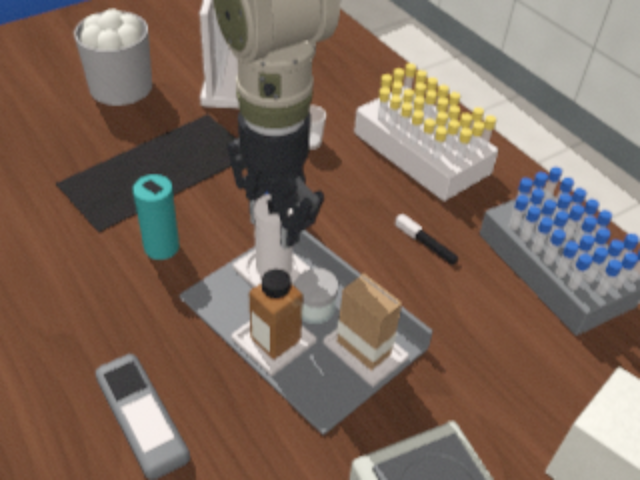

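>>> {"method": "play_rows", "body": {"steps": [{"claw": 255,"dp": [0,0,-0.02],"angular": [0,0,0]},{"claw": 255,"dp": [0,0,-0.036],"angular": [0,0,0]},{"claw": 255,"dp": [0,0,-0.036],"angular": [0,0,0]},{"claw": 255,"dp": [0,0,-0.036],"angular": [0,0,0]},{"claw": 255,"dp": [-0.013,0.0358,0],"angular": [0,0,0]},{"claw": 255,"dp": [-0.013,0.0358,0],"angular": [0,0,0]},{"claw": 255,"dp": [-0.013,0.0358,0],"angular": [0,0,0]},{"claw": 255,"dp": [-0.013,0.0358,0],"angular": [0,0,0]}]}}

```text
clock: 3.48
tcp_pos: [0.5754, 0.205, 0.2039]
orientation: [0.0, -0.085, 0.996, 0.0]
wrist_force: [0.2, -0.4, -0.8]
finger_gap: 0.0455
```

>>> {"method": "play_rows", "body": {"steps": [{"claw": 255,"dp": [-0.013,0.0358,0],"angular": [0,0,0]},{"claw": 255,"dp": [-0.013,0.0358,0],"angular": [0,0,0]},{"claw": 255,"dp": [-0.013,0.0358,0],"angular": [0,0,0]},{"claw": 255,"dp": [0,0,0.03],"angular": [0,0,0]},{"claw": 255,"dp": [0,0,0.03],"angular": [0,0,0]},{"claw": 255,"dp": [0,0,0.03],"angular": [0,0,0]},{"claw": 255,"dp": [0,0,0.02],"angular": [0,0,0]},{"claw": 255,"dp": [0,0,0.0],"angular": [0,0,0]}]}}

```text
clock: 4.15
tcp_pos: [0.5914, 0.315, 0.0873]
orientation: [-0.005, -0.086, 0.996, -0.001]
wrist_force: [-0.4, -0.9, -2.9]
finger_gap: 0.0459
```

```bash
python3 go.py '(596.5,316,72)'; python3 - <<'E'
from h import *
p,d=env.read_camera('side');cv2.imwrite('pics/s2.png',cv2.resize(p[40:240,180:400],None,fx=2.5,fy=2.5)[:,:,::-1])
E
```

```text
t 4.15 tcp [591.4 315.   87.3] yawy 99.9 zax [-0.01  -0.004 -1.   ] gap 45.9 F [-0.4 -0.9 -2.9]
(596.5,316,72) tool delta mm [-5.4  0.1 15.3]
```

View pics/s2.png

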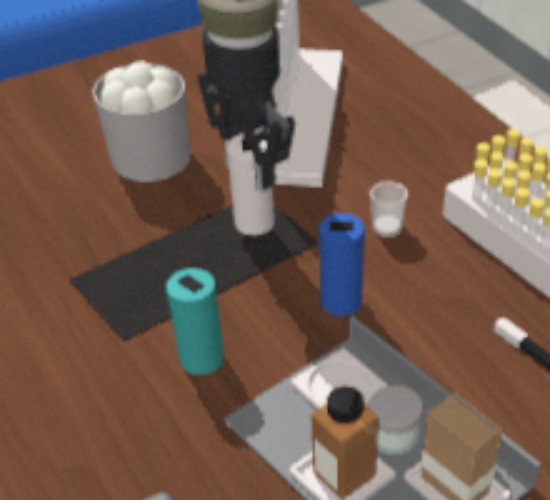

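>>> {"method": "play_rows", "body": {"steps": [{"claw": 255,"dp": [-0.003,0,0.004],"angular": [0,0,0]},{"claw": 255,"dp": [0,0,0.004],"angular": [0,0,0]},{"claw": 255,"dp": [0,0,0.004],"angular": [0,0,0]},{"claw": 255,"dp": [0,0,0.002],"angular": [0,0,0]},{"claw": 255,"dp": [0,0,0.001],"angular": [0,0,0]},{"claw": 255,"dp": [0,0,0.001],"angular": [0,0,0]},{"claw": 255,"dp": [0,0,0],"angular": [0,0,0]},{"claw": 255,"dp": [0,0,0],"angular": [0,0,0]}]}}

```text
clock: 4.87
tcp_pos: [0.5984, 0.3167, 0.0775]
orientation: [0.0, -0.086, 0.996, 0.0]
wrist_force: [-1.0, -0.0, -2.2]
finger_gap: 0.0457
```

```bash
python3 go.py
```

```text
t 4.87 tcp [598.4 316.7  77.5] yawy 99.9 zax [ 0.  0. -1.] gap 45.7 F [-1.  -0.  -2.2]
```

>>> {"method": "play_rows", "body": {"steps": [{"claw": 255,"dp": [0,0,0.002],"angular": [0,0,0]},{"claw": 255,"dp": [0,0,0.002],"angular": [0,0,0]},{"claw": 255,"dp": [0,0,0.001],"angular": [0,0,0]},{"claw": 255,"dp": [0,0,0.001],"angular": [0,0,0]},{"claw": 255,"dp": [0,0,0],"angular": [0,0,0]},{"claw": 255,"dp": [0,0,0],"angular": [0,0,0]},{"claw": 255,"dp": [0,0,0],"angular": [0,0,0]},{"claw": 255,"dp": [0,0,0],"angular": [0,0,0]}]}}

```text
clock: 5.53
tcp_pos: [0.5984, 0.3167, 0.0714]
orientation: [0.0, -0.086, 0.996, 0.0]
wrist_force: [0.5, -0.3, -1.2]
finger_gap: 0.0455
```

>>> {"method": "play_rows", "body": {"steps": [{"claw": 255,"dp": [0,0,0.001],"angular": [0,0,0]},{"claw": 255,"dp": [0,0,0],"angular": [0,0,0]},{"claw": 0,"dp": [0,0,0],"angular": [0,0,0]},{"claw": 0,"dp": [0,0,0],"angular": [0,0,0]},{"claw": 0,"dp": [0,0,0],"angular": [0,0,0]},{"claw": 0,"dp": [0,0,0],"angular": [0,0,0]},{"claw": 0,"dp": [0,0,0],"angular": [0,0,0]},{"claw": 0,"dp": [0,0,0],"angular": [0,0,0]}]}}

```text
clock: 6.2
tcp_pos: [0.5983, 0.3167, 0.0702]
orientation: [-0.0, -0.086, 0.996, 0.0]
wrist_force: [-0.5, 0.3, -0.3]
finger_gap: 0.085
```

>>> {"method": "play_rows", "body": {"steps": [{"claw": 0,"dp": [0,0,-0.02],"angular": [0,0,0]},{"claw": 0,"dp": [0,0,-0.036],"angular": [0,0,0]},{"claw": 0,"dp": [0,0,-0.038],"angular": [0,0,0]},{"claw": 0,"dp": [0,0,-0.038],"angular": [0,0,0]},{"claw": 0,"dp": [0.0167,-0.0336,0],"angular": [0,0,0]},{"claw": 0,"dp": [0.0167,-0.0336,0],"angular": [0,0,0]},{"claw": 0,"dp": [0.0167,-0.0336,0],"angular": [0,0,0]},{"claw": 0,"dp": [0.0167,-0.0336,0],"angular": [0,0,0]}]}}

```text
clock: 6.87
tcp_pos: [0.555, 0.1718, 0.2026]
orientation: [0.001, -0.086, 0.996, 0.0]
wrist_force: [0.7, -0.5, 0.6]
finger_gap: 0.0853
```

>>> {"method": "play_rows", "body": {"steps": [{"claw": 0,"dp": [0.0167,-0.0336,0],"angular": [0,0,0]},{"claw": 0,"dp": [0.0167,-0.0336,0],"angular": [0,0,0]},{"claw": 0,"dp": [0.0167,-0.0336,0],"angular": [0,0,0]},{"claw": 0,"dp": [0.0167,-0.0336,0],"angular": [0,0,0]},{"claw": 0,"dp": [0.0167,-0.0336,0],"angular": [0,0,0]},{"claw": 0,"dp": [0.0167,-0.0336,0],"angular": [0,0,0]},{"claw": 0,"dp": [0,0,0],"angular": [0,0,0]},{"claw": 0,"dp": [0,0,0],"angular": [0,0,0]}]}}

```text
clock: 7.53
tcp_pos: [0.4909, -0.0449, 0.2025]
orientation: [0.0, -0.084, 0.996, 0.0]
wrist_force: [-0.9, -0.1, -0.2]
finger_gap: 0.0857
```

```bash
python3 go.py '(492,-43,68)'; python3 - <<'E'
from h import *
p,d=env.read_camera('side');cv2.imwrite('pics/s3.png',cv2.resize(p[40:280,180:440],None,fx=2.5,fy=2.5)[:,:,::-1])
E
```

```text
t 7.53 tcp [490.9 -44.9 202.5] yawy 99.6 zax [ 0.001  0.    -1.   ] gap 85.7 F [-0.9 -0.1 -0.2]
(492,-43,68) tool delta mm [ -1.4   1.7 134.5]
```

View pics/s3.png

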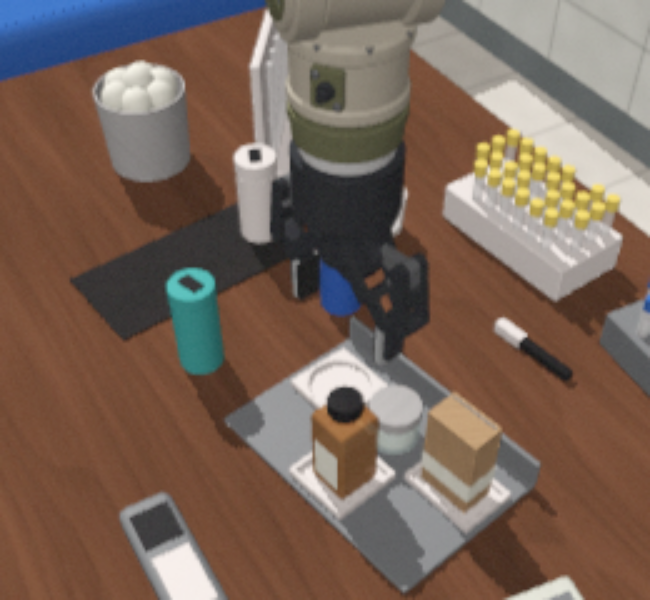

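>>> {"method": "play_rows", "body": {"steps": [{"claw": 0,"dp": [-0.001,0.002,0.03],"angular": [0,0,0]},{"claw": 0,"dp": [0,0,0.035],"angular": [0,0,0]},{"claw": 0,"dp": [0,0,0.035],"angular": [0,0,0]},{"claw": 0,"dp": [0,0,0.025],"angular": [0,0,0]},{"claw": 0,"dp": [0,0,0.009],"angular": [0,0,0]},{"claw": 255,"dp": [0,0,0],"angular": [0,0,0]},{"claw": 255,"dp": [0,0,0],"angular": [0,0,0]},{"claw": 255,"dp": [0,0,0],"angular": [0,0,0]}]}}

```text
clock: 8.25
tcp_pos: [0.4936, -0.0406, 0.07]
orientation: [0.001, -0.086, 0.996, -0.0]
wrist_force: [-0.2, -0.2, -0.6]
finger_gap: 0.0517
```

>>> {"method": "play_rows", "body": {"steps": [{"claw": 255,"dp": [0,0,0],"angular": [0,0,0]},{"claw": 255,"dp": [0,0,0],"angular": [0,0,0]},{"claw": 255,"dp": [0,0,0],"angular": [0,0,0]},{"claw": 255,"dp": [0,0,0],"angular": [0,0,0]},{"claw": 255,"dp": [0,0,0],"angular": [0,0,0]},{"claw": 255,"dp": [0,0,0],"angular": [0,0,0]},{"claw": 255,"dp": [0,0,0],"angular": [0,0,0]},{"claw": 255,"dp": [0,0,0],"angular": [0,0,0]}]}}

```text
clock: 8.92
tcp_pos: [0.4937, -0.0411, 0.0702]
orientation: [0.002, -0.086, 0.996, -0.0]
wrist_force: [-0.1, 0.5, 6.2]
finger_gap: 0.0437
```

>>> {"method": "play_rows", "body": {"steps": [{"claw": 255,"dp": [0,0,-0.02],"angular": [0,0,0]},{"claw": 255,"dp": [0,0,-0.038],"angular": [0,0,0]},{"claw": 255,"dp": [0,0,-0.038],"angular": [0,0,0]},{"claw": 255,"dp": [0,0,-0.038],"angular": [0,0,0]},{"claw": 255,"dp": [0,0.0386,0],"angular": [0,0,0]},{"claw": 255,"dp": [0,0.0386,0],"angular": [0,0,0]},{"claw": 255,"dp": [0,0.0386,0],"angular": [0,0,0]},{"claw": 255,"dp": [0,0.0386,0],"angular": [0,0,0]}]}}

```text
clock: 9.58
tcp_pos: [0.465, 0.1124, 0.203]
orientation: [0.001, -0.085, 0.996, 0.0]
wrist_force: [1.1, 0.6, -2.1]
finger_gap: 0.0435
```

>>> {"method": "play_rows", "body": {"steps": [{"claw": 255,"dp": [0,0.0386,0],"angular": [0,0,0]},{"claw": 255,"dp": [0,0.0386,0],"angular": [0,0,0]},{"claw": 255,"dp": [0,0.0386,0],"angular": [0,0,0]},{"claw": 255,"dp": [0,0.0386,0],"angular": [0,0,0]},{"claw": 255,"dp": [0.004,0.0386,0],"angular": [0,0,0]},{"claw": 255,"dp": [0,0,0],"angular": [0,0,0]},{"claw": 255,"dp": [0,0,0],"angular": [0,0,0]},{"claw": 255,"dp": [0,0,0],"angular": [0,0,0]}]}}

```text
clock: 10.25
tcp_pos: [0.4281, 0.3006, 0.2023]
orientation: [-0.0, -0.086, 0.996, -0.0]
wrist_force: [-0.1, 0.1, -2.0]
finger_gap: 0.0436
```

```bash
python3 go.py '(427.5,298,72)'
```

```text
t 10.25 tcp [428.1 300.6 202.3] yawy 99.9 zax [-0.    -0.001 -1.   ] gap 43.6 F [-0.1  0.1 -2. ]
(427.5,298,72) tool delta mm [  1.   -2.4 130.3]
```

>>> {"method": "play_rows", "body": {"steps": [{"claw": 255,"dp": [0,-0.002,0.03],"angular": [0,0,0]},{"claw": 255,"dp": [0,0,0.035],"angular": [0,0,0]},{"claw": 255,"dp": [0,0,0.035],"angular": [0,0,0]},{"claw": 255,"dp": [0,0,0.022],"angular": [0,0,0]},{"claw": 255,"dp": [0,0,0.009],"angular": [0,0,0]},{"claw": 255,"dp": [0,0,0.003],"angular": [0,0,0]},{"claw": 255,"dp": [0,0,0.002],"angular": [0,0,0]},{"claw": 255,"dp": [0,0,0.001],"angular": [0,0,0]}]}}

```text
clock: 10.92
tcp_pos: [0.4304, 0.2988, 0.0667]
orientation: [0.001, -0.085, 0.996, 0.0]
wrist_force: [1.4, -0.4, -1.7]
finger_gap: 0.044
```

>>> {"method": "play_rows", "body": {"steps": [{"claw": 255,"dp": [0,0,0.001],"angular": [0,0,0]},{"claw": 255,"dp": [0,0,0],"angular": [0,0,0]},{"claw": 255,"dp": [0,0,0],"angular": [0,0,0]},{"claw": 255,"dp": [0,0,0],"angular": [0,0,0]},{"claw": 255,"dp": [0,0,0],"angular": [0,0,0]},{"claw": 255,"dp": [0,0,0],"angular": [0,0,0]},{"claw": 255,"dp": [0,0,0],"angular": [0,0,0]},{"claw": 255,"dp": [0,0,0],"angular": [0,0,0]}]}}

```text
clock: 11.58
tcp_pos: [0.4289, 0.2989, 0.0644]
orientation: [0.0, -0.086, 0.996, 0.0]
wrist_force: [0.1, 0.2, -1.6]
finger_gap: 0.0437
```

>>> {"method": "play_rows", "body": {"steps": [{"claw": 255,"dp": [0,0,0.001],"angular": [0,0,0]},{"claw": 255,"dp": [0,0,0.0005],"angular": [0,0,0]},{"claw": 255,"dp": [0,0,0],"angular": [0,0,0]},{"claw": 0,"dp": [0,0,0],"angular": [0,0,0]},{"claw": 0,"dp": [0,0,0],"angular": [0,0,0]},{"claw": 0,"dp": [0,0,0],"angular": [0,0,0]},{"claw": 0,"dp": [0,0,0],"angular": [0,0,0]},{"claw": 0,"dp": [0,0,0],"angular": [0,0,0]}]}}

```text
clock: 12.25
tcp_pos: [0.4289, 0.2988, 0.0627]
orientation: [-0.0, -0.086, 0.996, 0.0]
wrist_force: [0.2, 1.1, -0.0]
finger_gap: 0.0853
```

>>> {"method": "play_rows", "body": {"steps": [{"claw": 0,"dp": [0,0,-0.02],"angular": [0,0,0]},{"claw": 0,"dp": [0,0,-0.04],"angular": [0,0,0]},{"claw": 0,"dp": [0,0,-0.04],"angular": [0,0,0]},{"claw": 0,"dp": [0,0,-0.04],"angular": [0,0,0]},{"claw": 0,"dp": [-0.0064,-0.0384,0],"angular": [0,0,0]},{"claw": 0,"dp": [-0.0064,-0.0384,0],"angular": [0,0,0]},{"claw": 0,"dp": [-0.0064,-0.0384,0],"angular": [0,0,0]},{"claw": 0,"dp": [-0.0064,-0.0384,0],"angular": [0,0,0]}]}}

```text
clock: 12.92
tcp_pos: [0.4807, 0.1507, 0.2032]
orientation: [0.001, -0.087, 0.996, 0.0]
wrist_force: [0.7, 0.4, -0.7]
finger_gap: 0.0852
```

>>> {"method": "play_rows", "body": {"steps": [{"claw": 0,"dp": [-0.0064,-0.0384,0],"angular": [0,0,0]},{"claw": 0,"dp": [-0.0064,-0.0384,0],"angular": [0,0,0]},{"claw": 0,"dp": [-0.0064,-0.0384,0],"angular": [0,0,0]},{"claw": 0,"dp": [-0.0064,-0.0384,0],"angular": [0,0,0]},{"claw": 0,"dp": [-0.0064,-0.0384,0],"angular": [0,0,0]},{"claw": 0,"dp": [-0.0064,-0.0384,0],"angular": [0,0,0]},{"claw": 0,"dp": [-0.0064,-0.0384,0],"angular": [0,0,0]},{"claw": 0,"dp": [0,0,0],"angular": [0,0,0]}]}}

```text
clock: 13.58
tcp_pos: [0.5728, -0.1119, 0.2021]
orientation: [0.001, -0.083, 0.997, -0.001]
wrist_force: [0.5, 0.3, -0.2]
finger_gap: 0.0849
```

```bash
python3 go.py '(572,-105,72)'; python3 - <<'E'
from h import *
p,d=env.read_camera('side');cv2.imwrite('pics/s4.png',cv2.resize(p[40:280,180:440],None,fx=2.5,fy=2.5)[:,:,::-1])
E
```

```text
t 13.58 tcp [ 572.8 -111.9  202.1] yawy 99.5 zax [ 0.002 -0.003 -1.   ] gap 84.9 F [ 0.5  0.3 -0.2]
(572,-105,72) tool delta mm [ -0.2   7.4 130.1]
```

View pics/s4.png

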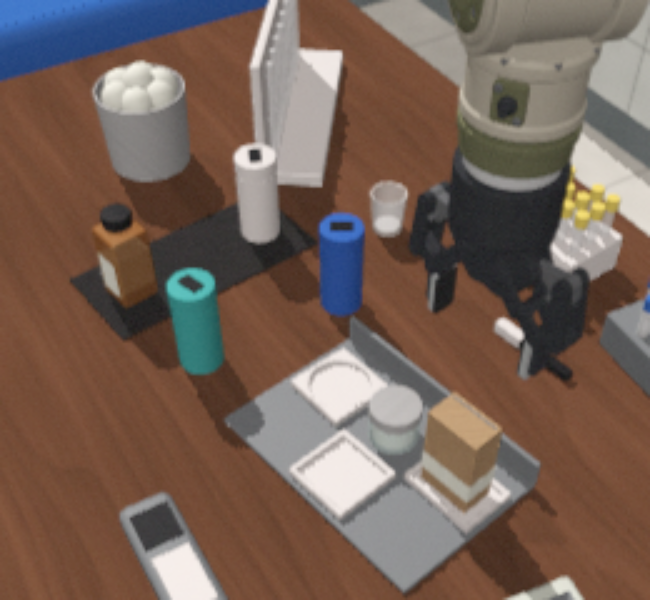

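>>> {"method": "play_rows", "body": {"steps": [{"claw": 0,"dp": [0,0,0.02],"angular": [0,0,0]},{"claw": 0,"dp": [0,0,0.02],"angular": [0,0,0]},{"claw": 0,"dp": [0,0,0.02],"angular": [0,0,0]},{"claw": 0,"dp": [0,0,0],"angular": [0,0,0]},{"claw": 0,"dp": [0,0,0],"angular": [0,0,0]},{"claw": 0,"dp": [0,0,0],"angular": [0,0,0]},{"claw": 0,"dp": [0,0,0],"angular": [0,0,0]},{"claw": 0,"dp": [0,0,0],"angular": [0,0,0]}]}}

```text
clock: 14.3
tcp_pos: [0.5714, -0.1053, 0.1443]
orientation: [0.001, -0.086, 0.996, -0.0]
wrist_force: [-0.4, -0.2, 0.0]
finger_gap: 0.0858
```

```bash
python3 go.py '(572,-105,72)'
```

```text
t 14.3 tcp [ 571.4 -105.3  144.3] yawy 99.9 zax [ 0.002 -0.001 -1.   ] gap 85.8 F [-0.4 -0.2  0. ]
(572,-105,72) tool delta mm [-0.4  0.3 72.3]
```

>>> {"method": "play_rows", "body": {"steps": [{"claw": 0,"dp": [0,0,0.03],"angular": [0,0,0]},{"claw": 0,"dp": [0,0,0.03],"angular": [0,0,0]},{"claw": 0,"dp": [0,0,0.012],"angular": [0,0,0]},{"claw": 0,"dp": [0,0,0],"angular": [0,0,0]},{"claw": 255,"dp": [0,0,0],"angular": [0,0,0]},{"claw": 255,"dp": [0,0,0],"angular": [0,0,0]},{"claw": 255,"dp": [0,0,0],"angular": [0,0,0]},{"claw": 255,"dp": [0,0,0],"angular": [0,0,0]}]}}

```text
clock: 14.97
tcp_pos: [0.5721, -0.1058, 0.0728]
orientation: [0.002, -0.086, 0.996, -0.001]
wrist_force: [-0.0, 0.1, 3.8]
finger_gap: 0.0559
```

>>> {"method": "play_rows", "body": {"steps": [{"claw": 255,"dp": [0,0,0],"angular": [0,0,0]},{"claw": 255,"dp": [0,0,0],"angular": [0,0,0]},{"claw": 255,"dp": [0,0,0],"angular": [0,0,0]},{"claw": 255,"dp": [0,0,0],"angular": [0,0,0]},{"claw": 255,"dp": [0,0,0],"angular": [0,0,0]},{"claw": 255,"dp": [0,0,0],"angular": [0,0,0]},{"claw": 255,"dp": [0,0,0],"angular": [0,0,0]},{"claw": 255,"dp": [0,0,0],"angular": [0,0,0]}]}}

```text
clock: 15.63
tcp_pos: [0.572, -0.1058, 0.0728]
orientation: [0.002, -0.086, 0.996, -0.001]
wrist_force: [0.1, -0.3, 6.4]
finger_gap: 0.0558
```

>>> {"method": "play_rows", "body": {"steps": [{"claw": 255,"dp": [0,0,-0.02],"angular": [0,0,0]},{"claw": 255,"dp": [0,0,-0.038],"angular": [0,0,0]},{"claw": 255,"dp": [0,0,-0.038],"angular": [0,0,0]},{"claw": 255,"dp": [0,0,-0.038],"angular": [0,0,0]},{"claw": 255,"dp": [-0.0012,0.0378,0],"angular": [0,0,0]},{"claw": 255,"dp": [-0.0012,0.0378,0],"angular": [0,0,0]},{"claw": 255,"dp": [-0.0012,0.0378,0],"angular": [0,0,0]},{"claw": 255,"dp": [-0.0012,0.0378,0],"angular": [0,0,0]}]}}

```text
clock: 16.3
tcp_pos: [0.549, 0.0456, 0.2055]
orientation: [0.001, -0.085, 0.996, 0.0]
wrist_force: [0.9, -0.2, -1.4]
finger_gap: 0.056
```

>>> {"method": "play_rows", "body": {"steps": [{"claw": 255,"dp": [-0.0012,0.0378,0],"angular": [0,0,0]},{"claw": 255,"dp": [-0.0012,0.0378,0],"angular": [0,0,0]},{"claw": 255,"dp": [-0.0012,0.0378,0],"angular": [0,0,0]},{"claw": 255,"dp": [-0.0012,0.0378,0],"angular": [0,0,0]},{"claw": 255,"dp": [-0.0012,0.0378,0],"angular": [0,0,0]},{"claw": 255,"dp": [-0.0012,0.0378,0],"angular": [0,0,0]},{"claw": 255,"dp": [-0.0012,0.0378,0],"angular": [0,0,0]},{"claw": 255,"dp": [0,0,0],"angular": [0,0,0]}]}}

```text
clock: 16.97
tcp_pos: [0.5107, 0.3127, 0.2049]
orientation: [0.0, -0.089, 0.996, 0.002]
wrist_force: [0.4, -0.2, -0.9]
finger_gap: 0.0553
```

>>> {"method": "play_rows", "body": {"steps": [{"claw": 255,"dp": [0,0,0.02],"angular": [0,0,0]},{"claw": 255,"dp": [0,0,0.02],"angular": [0,0,0]},{"claw": 255,"dp": [0,0,0],"angular": [0,0,0]},{"claw": 255,"dp": [0,0,0],"angular": [0,0,0]},{"claw": 255,"dp": [0,0,0],"angular": [0,0,0]},{"claw": 255,"dp": [0,0,0],"angular": [0,0,0]},{"claw": 255,"dp": [0,0,0],"angular": [0,0,0]},{"claw": 255,"dp": [0,0,0],"angular": [0,0,0]}]}}

```text
clock: 17.63
tcp_pos: [0.513, 0.3066, 0.1659]
orientation: [0.001, -0.086, 0.996, 0.0]
wrist_force: [0.1, -0.4, -1.3]
finger_gap: 0.0554
```

```bash
python3 go.py '(513,308,72)';  python3 - <<'E'
from h import *
p,d=env.read_camera('side');cv2.imwrite('pics/s5.png',cv2.resize(p[40:280,180:440],None,fx=2.5,fy=2.5)[:,:,::-1])
E
```

```text
t 17.63 tcp [513.  306.6 165.9] yawy 99.8 zax [ 0.002  0.001 -1.   ] gap 55.4 F [ 0.1 -0.4 -1.3]
(513,308,72) tool delta mm [-0.   1.3 93.9]
```

View pics/s5.png

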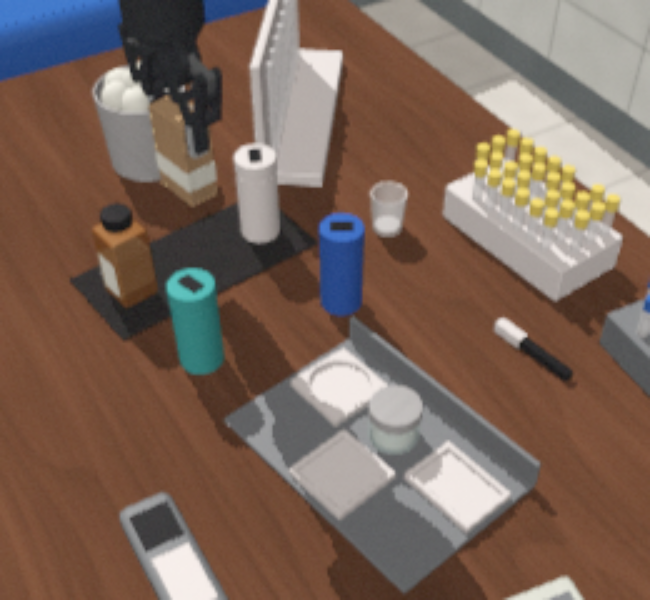

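>>> {"method": "play_rows", "body": {"steps": [{"claw": 255,"dp": [0,0.001,0.03],"angular": [0,0,0]},{"claw": 255,"dp": [0,0,0.03],"angular": [0,0,0]},{"claw": 255,"dp": [0,0,0.025],"angular": [0,0,0]},{"claw": 255,"dp": [0,0,0.009],"angular": [0,0,0]},{"claw": 255,"dp": [0,0,0.003],"angular": [0,0,0]},{"claw": 255,"dp": [0,0,0.001],"angular": [0,0,0]},{"claw": 255,"dp": [0,0,0],"angular": [0,0,0]},{"claw": 255,"dp": [0,0,0],"angular": [0,0,0]}]}}

```text
clock: 18.35
tcp_pos: [0.5132, 0.3081, 0.0681]
orientation: [0.001, -0.086, 0.996, 0.0]
wrist_force: [-1.1, -0.7, -0.6]
finger_gap: 0.0553
```

>>> {"method": "play_rows", "body": {"steps": [{"claw": 255,"dp": [0,0,0],"angular": [0,0,0]},{"claw": 255,"dp": [0,0,0.0005],"angular": [0,0,0]},{"claw": 255,"dp": [0,0,0],"angular": [0,0,0]},{"claw": 255,"dp": [0,0,0.0005],"angular": [0,0,0]},{"claw": 255,"dp": [0,0,0],"angular": [0,0,0]},{"claw": 255,"dp": [0,0,0.0005],"angular": [0,0,0]},{"claw": 255,"dp": [0,0,0],"angular": [0,0,0]},{"claw": 255,"dp": [0,0,0],"angular": [0,0,0]}]}}

```text
clock: 19.02
tcp_pos: [0.5125, 0.3078, 0.0665]
orientation: [0.001, -0.086, 0.996, 0.0]
wrist_force: [-2.1, -0.6, 7.0]
finger_gap: 0.056
```

>>> {"method": "play_rows", "body": {"steps": [{"claw": 0,"dp": [0,0,0],"angular": [0,0,0]},{"claw": 0,"dp": [0,0,0],"angular": [0,0,0]},{"claw": 0,"dp": [0,0,0],"angular": [0,0,0]},{"claw": 0,"dp": [0,0,0],"angular": [0,0,0]},{"claw": 0,"dp": [0,0,-0.02],"angular": [0,0,0]},{"claw": 0,"dp": [0,0,-0.04],"angular": [0,0,0]},{"claw": 0,"dp": [0,0,-0.04],"angular": [0,0,0]},{"claw": 0,"dp": [0,0,-0.04],"angular": [0,0,0]}]}}

```text
clock: 19.68
tcp_pos: [0.5115, 0.3073, 0.2061]
orientation: [-0.001, -0.086, 0.996, -0.0]
wrist_force: [0.4, 0.4, 0.6]
finger_gap: 0.0855
```

```bash
python3 go.py '(513,308,200)';  python3 - <<'E'
from h import *
p,d=env.read_camera('side');q,e=env.read_camera('top');np.savez('top1.npz',p=q,d=e);np.savez('side1.npz',p=p,d=d)
a=cv2.resize(p[80:200,210:350],(560,480));b=cv2.resize(q[155:265,270,None].repeat(1,1) if 0 else q[155:255,270:400],(780//2*1,300))
o=np.zeros((600,800,3),np.uint8);o[:300,:350]=cv2.resize(a,(350,300));o[:300,400:790]=b
z=cloud('top',e)[:,:,2];zc=np.clip((z[155:255,270:400]-.0)/.02*255,0,255).astype(np.uint8)
o[300:,400:790]=cv2.resize(zc,(390,300))[:,:,None]
o[300:,:390]=cv2.resize(p[170:270,260:390],(390,300));cv2.imwrite('pics/c5.png',o[:,:,::-1])
E
```

```text
t 19.68 tcp [511.5 307.3 206.1] yawy 99.9 zax [-0.002 -0.001 -1.   ] gap 85.5 F [0.4 0.4 0.6]
(513,308,200) tool delta mm [-1.6  0.4  6.1]<stdin>:5: RuntimeWarning: invalid value encountered in cast
```

View pics/c5.png

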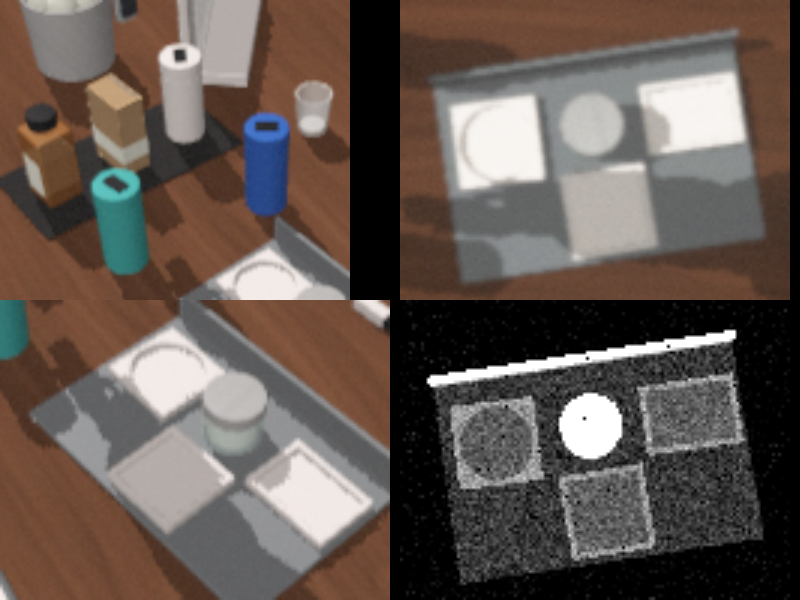

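```bash
python3 - <<'E'
from h import *
f=np.load('top1.npz');p,d=f['p'],f['d'];z=cloud('top',d)[:,:,2].astype(np.float32);z=np.nan_to_num(z)
zz=z[155:255,270:400]
def box(m,u0,u1,v0,v1):
    o=np.zeros(m.shape,bool);o[v0:v1,u0:u1]=m[v0:v1,u0:u1];return o
g=cv2.bilateralFilter(z,5,.003,2)
print('caddy floor',np.median(z[232:240,300:320]),'rec',np.median(z[195:207,295:308]),np.median(z[220:232,335:345]),np.median(z[185:200,360:372]))
m=(g>.0082)&(g<.03)
blob('top',box(g>.04,318,350,180,212),.051,'jar')
for nm,b in(('round',(282,318,186,220)),('square',(323,356,207,245)),('oblong',(351,388,178,208))):
    mm=cv2.morphologyEx(box(m,*b).astype(np.uint8),cv2.MORPH_OPEN,np.ones((3,3)))
    mm=cv2.morphologyEx(mm,cv2.MORPH_CLOSE,np.ones((5,5)))
    blob('top',mm,.014,nm)
q=cv2.cvtColor(p,cv2.COLOR_RGB2GRAY)
blob('top',box(q>175,282,318,180,222),.014,'round-col');blob('top',box(q>150,323,356,207,245),.014,'square-col')
E
```

```text
caddy floor 0.004590787 rec 0.007139224 0.00726909 0.0075000664
jar rect c [559.4 -24.1] size [48.2 47.9] ang 1.2 circ [559.  -24.8] 25.2 px [333. 196.]
round rect c [522.7  49.4] size [23.8 69.7] ang 6.0 circ [524.2  49.2] 35.6 px [303. 213.]
square rect c [523.4 -44. ] size [ 8.1 33.4] ang 9.4 circ [523.8 -44. ] 16.9 px [340. 212.]
oblong rect c [ 562.8 -137.5] size [20.2 43. ] ang 50.5 circ [ 565.6 -134. ] 21.6 px [378. 196.]
round-col rect c [547.   52.5] size [72.4 72.4] ang 8.8 circ [547.   52.5] 48.3 px [302. 202.]
square-col rect c [491.4 -39.7] size [76.1 72. ] ang 9.4 circ [490.4 -41. ] 49.1 px [339. 225.]
```

```bash
python3 - <<'E'
from h import *
f=np.load('top1.npz');p,d=f['p'],f['d'];z=np.nan_to_num(cloud('top',d)[:,:,2].astype(np.float32))
def box(m,u0,u1,v0,v1):
    o=np.zeros(m.shape,bool);o[v0:v1,u0:u1]=m[v0:v1,u0:u1];return o
rgb=p.astype(int);q=rgb.min(2);warm=(rgb[:,:,0]-rgb[:,:,2])
g=cv2.medianBlur(z,3)
for nm,b in(('round',(282,319,184,222)),('square',(323,357,207,245)),('oblong',(351,389,178,209))):
    mm=cv2.morphologyEx(box((g>.0092)&(g<.03),*b).astype(np.uint8),cv2.MORPH_CLOSE,np.ones((3,3)))
    blob('top',mm,.014,nm+' rim')
    mm=cv2.morphologyEx(box(warm>2,*b).astype(np.uint8),cv2.MORPH_OPEN,np.ones((3,3)))
    blob('top',mm,.014,nm+' warm')
print(rgb[225,340],rgb[240,380],rgb[187,372],rgb[205,303],rgb[238,310])
E
```

```text
round rim rect c [546.1  53.2] size [70.  69.6] ang 8.8 circ [546.7  52.4] 46.5 px [302. 203.]
round warm rect c [546.6  51.3] size [73.5 76.1] ang 8.7 circ [546.5  51.6] 49.3 px [302. 202.]
square rim rect c [491.2 -40. ] size [69.5 69.8] ang 10.7 circ [490.5 -40.7] 47.1 px [339. 225.]
square warm rect c [483.4 -42.8] size [90.2 74.5] ang 11.6 circ [483.5 -43.6] 55.0 px [341. 228.]
oblong rim rect c [ 573.7 -107.5] size [57.7 80. ] ang 9.4 circ [ 573.9 -106.7] 47.1 px [367. 193.]
oblong warm rect c [ 575.1 -116. ] size [66.  96.4] ang 5.3 circ [ 575.4 -116.6] 57.2 px [370. 192.]
[183 176 173] [74 52 42] [247 244 241] [248 244 240] [142 145 147]
```

The empty stands measure cleanly, with rim sizes 70, 70 and 58x80 as given: round (546,53), square (491,-40), oblong (574,-107). Jar next.

>>> {"method": "play_rows", "body": {"steps": [{"claw": 0,"dp": [0.0012,-0.0373,0],"angular": [0,0,0]},{"claw": 0,"dp": [0.0012,-0.0373,0],"angular": [0,0,0]},{"claw": 0,"dp": [0.0012,-0.0373,0],"angular": [0,0,0]},{"claw": 0,"dp": [0.0012,-0.0373,0],"angular": [0,0,0]},{"claw": 0,"dp": [0.0012,-0.0373,0],"angular": [0,0,0]},{"claw": 0,"dp": [0.0012,-0.0373,0],"angular": [0,0,0]},{"claw": 0,"dp": [0.0012,-0.0373,0],"angular": [0,0,0]},{"claw": 0,"dp": [0.0012,-0.0373,0],"angular": [0,0,0]}]}}

```text
clock: 20.45
tcp_pos: [0.5536, 0.0102, 0.2048]
orientation: [-0.0, -0.086, 0.996, 0.0]
wrist_force: [0.2, 1.1, -0.3]
finger_gap: 0.085
```

>>> {"method": "play_rows", "body": {"steps": [{"claw": 0,"dp": [0.0012,-0.0373,0],"angular": [0,0,0]},{"claw": 0,"dp": [0,0,0.02],"angular": [0,0,0]},{"claw": 0,"dp": [0,0,0.03],"angular": [0,0,0]},{"claw": 0,"dp": [0,0,0.03],"angular": [0,0,0]},{"claw": 0,"dp": [0,0,0.03],"angular": [0,0,0]},{"claw": 0,"dp": [0,0,0],"angular": [0,0,0]},{"claw": 0,"dp": [0,0,0],"angular": [0,0,0]},{"claw": 0,"dp": [0,0,0],"angular": [0,0,0]}]}}

```text
clock: 21.12
tcp_pos: [0.5597, -0.025, 0.0964]
orientation: [0.001, -0.086, 0.996, -0.0]
wrist_force: [0.2, -0.1, 0.0]
finger_gap: 0.0852
```

```bash
python3 go.py '(559,-24.5,28)'
```

```text
t 21.12 tcp [559.7 -25.   96.4] yawy 99.9 zax [ 0.001 -0.    -1.   ] gap 85.2 F [ 0.2 -0.1  0. ]
(559,-24.5,28) tool delta mm [ 0.7  0.7 68.4]
```

>>> {"method": "play_rows", "body": {"steps": [{"claw": 0,"dp": [0,0,0.02],"angular": [0,0,0]},{"claw": 0,"dp": [0,0,0.025],"angular": [0,0,0]},{"claw": 0,"dp": [0,0,0.017],"angular": [0,0,0]},{"claw": 0,"dp": [0,0,0.006],"angular": [0,0,0]},{"claw": 0,"dp": [0,0,0],"angular": [0,0,0]},{"claw": 255,"dp": [0,0,0],"angular": [0,0,0]},{"claw": 255,"dp": [0,0,0],"angular": [0,0,0]},{"claw": 255,"dp": [0,0,0],"angular": [0,0,0]}]}}

```text
clock: 21.78
tcp_pos: [0.5604, -0.0252, 0.0291]
orientation: [0.002, -0.086, 0.996, -0.0]
wrist_force: [-0.1, -0.8, 1.3]
finger_gap: 0.0513
```

>>> {"method": "play_rows", "body": {"steps": [{"claw": 255,"dp": [0,0,0],"angular": [0,0,0]},{"claw": 255,"dp": [0,0,0],"angular": [0,0,0]},{"claw": 255,"dp": [0,0,0],"angular": [0,0,0]},{"claw": 255,"dp": [0,0,0],"angular": [0,0,0]},{"claw": 255,"dp": [0,0,0],"angular": [0,0,0]},{"claw": 255,"dp": [0,0,0],"angular": [0,0,0]},{"claw": 255,"dp": [0,0,0],"angular": [0,0,0]},{"claw": 255,"dp": [0,0,0],"angular": [0,0,0]}]}}

```text
clock: 22.45
tcp_pos: [0.5605, -0.0253, 0.0293]
orientation: [0.002, -0.086, 0.996, -0.0]
wrist_force: [-0.3, 0.1, 5.7]
finger_gap: 0.0496
```

>>> {"method": "play_rows", "body": {"steps": [{"claw": 255,"dp": [0,0,-0.02],"angular": [0,0,0]},{"claw": 255,"dp": [0,0,-0.03],"angular": [0,0,0]},{"claw": 255,"dp": [0,0,-0.035],"angular": [0,0,0]},{"claw": 255,"dp": [0,0,-0.035],"angular": [0,0,0]},{"claw": 255,"dp": [0.0115,-0.0326,0],"angular": [0,0,0]},{"claw": 255,"dp": [0.0115,-0.0326,0],"angular": [0,0,0]},{"claw": 255,"dp": [0.0115,-0.0326,0],"angular": [0,0,0]},{"claw": 255,"dp": [0.0115,-0.0326,0],"angular": [0,0,0]}]}}

```text
clock: 23.12
tcp_pos: [0.5361, -0.1626, 0.1486]
orientation: [0.001, -0.086, 0.996, -0.0]
wrist_force: [0.2, -0.7, -1.0]
finger_gap: 0.0495
```

>>> {"method": "play_rows", "body": {"steps": [{"claw": 255,"dp": [0.0115,-0.0326,0],"angular": [0,0,0]},{"claw": 255,"dp": [0.0115,-0.0326,0],"angular": [0,0,0]},{"claw": 255,"dp": [0.0115,-0.0326,0],"angular": [0,0,0]},{"claw": 255,"dp": [0.0115,-0.0326,0],"angular": [0,0,0]},{"claw": 255,"dp": [0,0,0.02],"angular": [0,0,0]},{"claw": 255,"dp": [0,0,0.02],"angular": [0,0,0]},{"claw": 255,"dp": [0,0,0],"angular": [0,0,0]},{"claw": 255,"dp": [0,0,0],"angular": [0,0,0]}]}}

```text
clock: 23.78
tcp_pos: [0.512, -0.2971, 0.1068]
orientation: [-0.001, -0.086, 0.996, 0.001]
wrist_force: [0.3, -0.3, -0.2]
finger_gap: 0.0497
```

```bash
python3 go.py '(514,-297.5,72)'; python3 - <<'E'
from h import *
p,d=env.read_camera('side');cv2.imwrite('pics/s6.png',cv2.resize(p[150:390,300:560],None,fx=2.5,fy=2.5)[:,:,::-1])
E
```

```text
t 23.78 tcp [ 512.  -297.1  106.8] yawy 99.8 zax [-0.002  0.002 -1.   ] gap 49.7 F [ 0.3 -0.3 -0.2]
(514,-297.5,72) tool delta mm [-1.9 -0.8 34.8]
```

View pics/s6.png

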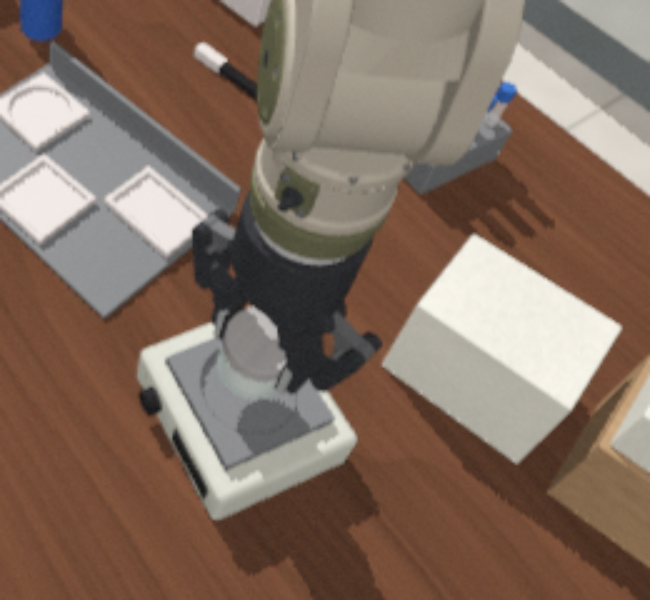

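```bash
python3 - <<'E'
from h import *
p,d=env.read_camera('side');W=cloud('side',d)
a=cv2.resize(p[255:335,370:450],(600,600),interpolation=cv2.INTER_CUBIC);cv2.imwrite('pics/s7.png',a[:,:,::-1])
u0,u1,v0,v1=388,410,276,304
R=W[v0:v1,u0:u1]
np.set_printoptions(linewidth=250)
print((R[::3,::3,2]*1000).round());print((R[::3,::3,0]*1000).round())
E
```

```text
[[135. 139. 131. 131. 128. 129. 130. 182.]
 [125. 128. 130. 130. 129. 132. 131. 131.]
 [117. 131. 129. 130. 129. 128. 129. 130.]
 [108. 130. 132. 129. 130. 130. 132. 128.]
 [ 54. 130. 132. 129. 130. 130. 131. 130.]
 [ 99. 124. 131. 127. 129. 130. 131. 130.]
 [ 98. 114. 125. 131. 130. 130. 130. 131.]
 [ 93. 108. 117. 125. 128. 131. 130. 129.]
 [ 87. 101. 107. 114. 120. 124. 126. 123.]
 [ 50.  91.  99. 106. 110. 110. 112. 112.]]
[[497. 500. 508. 513. 519. 523. 527. 504.]
 [498. 501. 505. 509. 514. 518. 523. 527.]
 [498. 496. 502. 506. 511. 516. 519. 524.]
 [499. 493. 496. 502. 507. 511. 515. 521.]
 [520. 490. 493. 499. 503. 507. 511. 516.]
 [495. 489. 490. 496. 500. 503. 507. 512.]
 [492. 489. 489. 491. 496. 500. 504. 508.]
 [491. 488. 489. 490. 493. 496. 500. 505.]
 [490. 488. 490. 491. 493. 495. 499. 504.]
 [502. 489. 490. 491. 494. 498. 502. 506.]]
```

View pics/s7.png

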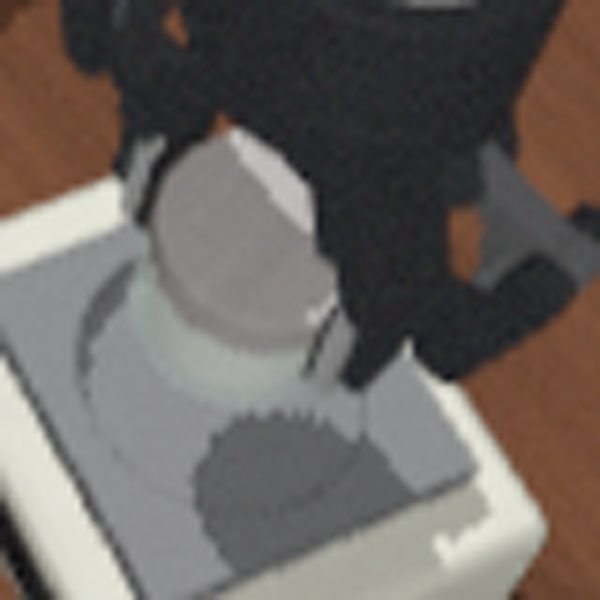

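The lid depth is level at 130 mm, so the jar hangs straight over the seat. Lowering it now.

>>> {"method": "play_rows", "body": {"steps": [{"claw": 255,"dp": [-0.001,0,0.01],"angular": [0,0,0]},{"claw": 255,"dp": [0,0,0.01],"angular": [0,0,0]},{"claw": 255,"dp": [0,0,0.007],"angular": [0,0,0]},{"claw": 255,"dp": [0,0,0.003],"angular": [0,0,0]},{"claw": 255,"dp": [0,0,0.002],"angular": [0,0,0]},{"claw": 255,"dp": [0,0,0.0],"angular": [0,0,0]},{"claw": 255,"dp": [0,0,0],"angular": [0,0,0]},{"claw": 255,"dp": [0,0,0],"angular": [0,0,0]}]}}

```text
clock: 24.55
tcp_pos: [0.5142, -0.2977, 0.0756]
orientation: [0.0, -0.086, 0.996, -0.0]
wrist_force: [-0.3, 0.1, -1.1]
finger_gap: 0.0499
```

>>> {"method": "play_rows", "body": {"steps": [{"claw": 255,"dp": [0,0,0.001],"angular": [0,0,0]},{"claw": 255,"dp": [0,0,0.0005],"angular": [0,0,0]},{"claw": 255,"dp": [0,0,0],"angular": [0,0,0]},{"claw": 255,"dp": [0,0,0.0005],"angular": [0,0,0]},{"claw": 255,"dp": [0,0,0],"angular": [0,0,0]},{"claw": 255,"dp": [0,0,0],"angular": [0,0,0]},{"claw": 255,"dp": [0,0,0],"angular": [0,0,0]},{"claw": 255,"dp": [0,0,0],"angular": [0,0,0]}]}}

```text
clock: 25.22
tcp_pos: [0.514, -0.2975, 0.0733]
orientation: [0.0, -0.086, 0.996, 0.0]
wrist_force: [0.3, -0.2, -1.0]
finger_gap: 0.0497
```

>>> {"method": "play_rows", "body": {"steps": [{"claw": 255,"dp": [0,0,0.0005],"angular": [0,0,0]},{"claw": 255,"dp": [0,0,0],"angular": [0,0,0]},{"claw": 255,"dp": [0,0,0.0005],"angular": [0,0,0]},{"claw": 255,"dp": [0,0,0],"angular": [0,0,0]},{"claw": 255,"dp": [0,0,0.0005],"angular": [0,0,0]},{"claw": 255,"dp": [0,0,0],"angular": [0,0,0]},{"claw": 255,"dp": [0,0,0],"angular": [0,0,0]},{"claw": 255,"dp": [0,0,0],"angular": [0,0,0]}]}}

```text
clock: 25.88
tcp_pos: [0.514, -0.2975, 0.0724]
orientation: [0.0, -0.086, 0.996, -0.0]
wrist_force: [-2.5, 1.7, 5.4]
finger_gap: 0.05
```

>>> {"method": "play_rows", "body": {"steps": [{"claw": 0,"dp": [0,0,0],"angular": [0,0,0]},{"claw": 0,"dp": [0,0,0],"angular": [0,0,0]},{"claw": 0,"dp": [0,0,0],"angular": [0,0,0]},{"claw": 0,"dp": [0,0,0],"angular": [0,0,0]},{"claw": 0,"dp": [0,0,-0.02],"angular": [0,0,0]},{"claw": 0,"dp": [0,0,-0.035],"angular": [0,0,0]},{"claw": 0,"dp": [0,0,-0.037],"angular": [0,0,0]},{"claw": 0,"dp": [0,0,-0.037],"angular": [0,0,0]}]}}

```text
clock: 26.55
tcp_pos: [0.5135, -0.2971, 0.2015]
orientation: [-0.001, -0.086, 0.996, 0.001]
wrist_force: [0.8, -0.5, 0.6]
finger_gap: 0.0856
```

>>> {"method": "play_rows", "body": {"steps": [{"claw": 0,"dp": [-0.0119,0.0369,0],"angular": [0,0,0]},{"claw": 0,"dp": [-0.0119,0.0369,0],"angular": [0,0,0]},{"claw": 0,"dp": [-0.0119,0.0369,0],"angular": [0,0,0]},{"claw": 0,"dp": [-0.0119,0.0369,0],"angular": [0,0,0]},{"claw": 0,"dp": [-0.0119,0.0369,0],"angular": [0,0,0]},{"claw": 0,"dp": [-0.0119,0.0369,0],"angular": [0,0,0]},{"claw": 0,"dp": [-0.0119,0.0369,0],"angular": [0,0,0]},{"claw": 0,"dp": [-0.0119,0.0369,0],"angular": [0,0,0]}]}}

```text
clock: 27.22
tcp_pos: [0.5573, 0.0115, 0.2008]
orientation: [0.0, -0.086, 0.996, 0.0]
wrist_force: [-0.2, -0.3, 0.3]
finger_gap: 0.0854
```

```bash
python3 go.py '(598.4,316.7,200)'; python3 - <<'E'
from h import *
def box(m,u0,u1,v0,v1):
    o=np.zeros(m.shape,bool);o[v0:v1,u0:u1]=m[v0:v1,u0:u1];return o
p,d=env.read_camera('top');q,_=env.read_camera('side');z=cloud('top',d)[:,:,2]
blob('top',box((z>.075)&(z<.12),420,485,190,250),.094,'jar')
for nm,b,h in(('can',(160,235,150,205),.108),('bot',(160,235,225,270),.112),('carton',(160,235,190,240),.098)):
    blob('top',box((z>h-.01)&(z<h+.012),*b),h,nm)
o=np.zeros((600,780,3),np.uint8);o[:300]=cv2.resize(p[140:280,140:500],(780,300));o[300:,:390]=cv2.resize(q[80:220,200:380],(390,300));o[300:,390:]=cv2.resize(q[255:370,330:470],(390,300));cv2.imwrite('pics/c8.png',o[:,:,::-1])
E
```

```text
t 27.22 tcp [557.3  11.5 200.8] yawy 99.8 zax [ 0.  0. -1.] gap 85.4 F [-0.2 -0.3  0.3]
(598.4,316.7,200) tool delta mm [-92.7 293.7   0.9]
jar rect c [ 512.7 -294.8] size [49.9 52.2] ang 1.2 circ [ 511.9 -294.3] 26.9 px [452. 217.]
can rect c [597.4 313. ] size [43.5 45.9] ang 1.2 circ [598.1 313.2] 24.0 px [185. 173.]
bot rect c [427.8 295.7] size [31.  31.1] ang 2.9 circ [427.6 295.2] 16.5 px [188. 249.]
carton rect c [513.2 306.1] size [34.6 58.7] ang 10.7 circ [512.9 305.4] 32.1 px [188. 211.]
```

View pics/c8.png

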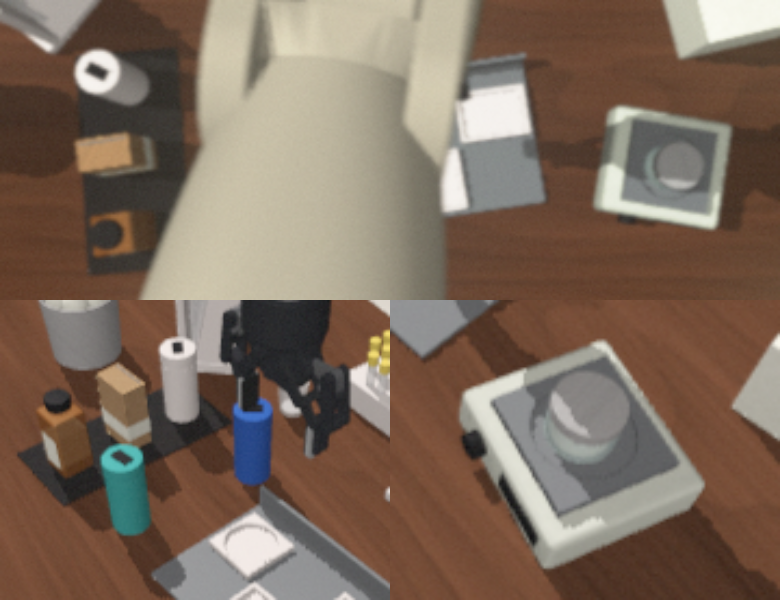

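Jar seated level, 3 mm off the seat centre, and all three still stand on the mat. Now the returns, canister first.

>>> {"method": "play_rows", "body": {"steps": [{"claw": 0,"dp": [-0.0116,0.0367,0],"angular": [0,0,0]},{"claw": 0,"dp": [-0.0116,0.0367,0],"angular": [0,0,0]},{"claw": 0,"dp": [-0.0116,0.0367,0],"angular": [0,0,0]},{"claw": 0,"dp": [-0.0116,0.0367,0],"angular": [0,0,0]},{"claw": 0,"dp": [-0.0116,0.0367,0],"angular": [0,0,0]},{"claw": 0,"dp": [-0.0116,0.0367,0],"angular": [0,0,0]},{"claw": 0,"dp": [-0.0116,0.0367,0],"angular": [0,0,0]},{"claw": 0,"dp": [-0.0116,0.0367,0],"angular": [0,0,0]}]}}

```text
clock: 27.98
tcp_pos: [0.5988, 0.3158, 0.2006]
orientation: [0.0, -0.086, 0.996, -0.0]
wrist_force: [-1.1, -0.1, -0.6]
finger_gap: 0.0855
```

>>> {"method": "play_rows", "body": {"steps": [{"claw": 0,"dp": [0,0,0.02],"angular": [0,0,0]},{"claw": 0,"dp": [0,0,0.02],"angular": [0,0,0]},{"claw": 0,"dp": [0,0,0],"angular": [0,0,0]},{"claw": 0,"dp": [0,0,0],"angular": [0,0,0]},{"claw": 0,"dp": [0,0,0],"angular": [0,0,0]},{"claw": 0,"dp": [0,0,0],"angular": [0,0,0]},{"claw": 0,"dp": [0,0,0],"angular": [0,0,0]},{"claw": 0,"dp": [0,0,0],"angular": [0,0,0]}]}}

```text
clock: 28.65
tcp_pos: [0.5992, 0.3144, 0.1622]
orientation: [0.001, -0.085, 0.996, 0.0]
wrist_force: [-0.2, -0.1, 0.1]
finger_gap: 0.0854
```

```bash
python3 go.py '(598.4,316.7,70)'
```

```text
t 28.65 tcp [599.2 314.4 162.2] yawy 99.8 zax [ 0.002  0.001 -1.   ] gap 85.4 F [-0.2 -0.1  0.1]
(598.4,316.7,70) tool delta mm [ 0.6  2.4 92.2]
```

>>> {"method": "play_rows", "body": {"steps": [{"claw": 0,"dp": [0,0.002,0.03],"angular": [0,0,0]},{"claw": 0,"dp": [0,0,0.035],"angular": [0,0,0]},{"claw": 0,"dp": [0,0,0.02],"angular": [0,0,0]},{"claw": 0,"dp": [0,0,0.006],"angular": [0,0,0]},{"claw": 0,"dp": [0,0,0],"angular": [0,0,0]},{"claw": 255,"dp": [0,0,0],"angular": [0,0,0]},{"claw": 255,"dp": [0,0,0],"angular": [0,0,0]},{"claw": 255,"dp": [0,0,0],"angular": [0,0,0]}]}}

```text
clock: 29.32
tcp_pos: [0.5996, 0.3173, 0.0722]
orientation: [0.002, -0.086, 0.996, 0.001]
wrist_force: [-0.9, -0.3, 0.7]
finger_gap: 0.0518
```

>>> {"method": "play_rows", "body": {"steps": [{"claw": 255,"dp": [0,0,0],"angular": [0,0,0]},{"claw": 255,"dp": [0,0,0],"angular": [0,0,0]},{"claw": 255,"dp": [0,0,0],"angular": [0,0,0]},{"claw": 255,"dp": [0,0,0],"angular": [0,0,0]},{"claw": 255,"dp": [0,0,0],"angular": [0,0,0]},{"claw": 255,"dp": [0,0,0],"angular": [0,0,0]},{"claw": 255,"dp": [0,0,0],"angular": [0,0,0]},{"claw": 255,"dp": [0,0,0],"angular": [0,0,0]}]}}

```text
clock: 29.98
tcp_pos: [0.5995, 0.3171, 0.0721]
orientation: [0.002, -0.086, 0.996, 0.0]
wrist_force: [0.3, -0.6, 6.3]
finger_gap: 0.0456
```

>>> {"method": "play_rows", "body": {"steps": [{"claw": 255,"dp": [0,0,-0.02],"angular": [0,0,0]},{"claw": 255,"dp": [0,0,-0.037],"angular": [0,0,0]},{"claw": 255,"dp": [0,0,-0.037],"angular": [0,0,0]},{"claw": 255,"dp": [0,0,-0.037],"angular": [0,0,0]},{"claw": 255,"dp": [0.0137,-0.0358,0],"angular": [0,0,0]},{"claw": 255,"dp": [0.0137,-0.0358,0],"angular": [0,0,0]},{"claw": 255,"dp": [0.0137,-0.0358,0],"angular": [0,0,0]},{"claw": 255,"dp": [0.0137,-0.0358,0],"angular": [0,0,0]}]}}

```text
clock: 30.65
tcp_pos: [0.5679, 0.1652, 0.2011]
orientation: [0.0, -0.087, 0.996, 0.0]
wrist_force: [1.5, -0.8, -2.1]
finger_gap: 0.046
```

>>> {"method": "play_rows", "body": {"steps": [{"claw": 255,"dp": [0.0137,-0.0358,0],"angular": [0,0,0]},{"claw": 255,"dp": [0.0137,-0.0358,0],"angular": [0,0,0]},{"claw": 255,"dp": [0.0137,-0.0358,0],"angular": [0,0,0]},{"claw": 255,"dp": [0,0,0.02],"angular": [0,0,0]},{"claw": 255,"dp": [0,0,0.03],"angular": [0,0,0]},{"claw": 255,"dp": [0,0,0.03],"angular": [0,0,0]},{"claw": 255,"dp": [0,0,0],"angular": [0,0,0]},{"claw": 255,"dp": [0,0,0],"angular": [0,0,0]}]}}

```text
clock: 31.32
tcp_pos: [0.5447, 0.0534, 0.1196]
orientation: [-0.002, -0.086, 0.996, 0.0]
wrist_force: [0.3, 0.2, -1.9]
finger_gap: 0.0458
```

>>> {"method": "play_rows", "body": {"steps": [{"claw": 255,"dp": [0,0,0],"angular": [0,0,0]},{"claw": 255,"dp": [0,0,0],"angular": [0,0,0]},{"claw": 255,"dp": [0,0,0],"angular": [0,0,0]},{"claw": 255,"dp": [0,0,0],"angular": [0,0,0]},{"claw": 255,"dp": [0,0,0],"angular": [0,0,0]},{"claw": 255,"dp": [0,0,0],"angular": [0,0,0]},{"claw": 255,"dp": [0,0,0],"angular": [0,0,0]},{"claw": 255,"dp": [0,0,0],"angular": [0,0,0]}]}}

```text
clock: 31.98
tcp_pos: [0.5465, 0.0535, 0.1209]
orientation: [0.0, -0.086, 0.996, 0.0]
wrist_force: [-0.5, -0.4, -3.0]
finger_gap: 0.0462
```

```bash
python3 go.py '(547.5,53.5,77)'
```

```text
t 31.98 tcp [546.5  53.5 120.9] yawy 99.9 zax [ 0.  0. -1.] gap 46.2 F [-0.5 -0.4 -3. ]
(547.5,53.5,77) tool delta mm [-1.  -0.1 43.9]
```

>>> {"method": "play_rows", "body": {"steps": [{"claw": 255,"dp": [-0.0015,0,0.01],"angular": [0,0,0]},{"claw": 255,"dp": [0,0,0.012],"angular": [0,0,0]},{"claw": 255,"dp": [0,0,0.01],"angular": [0,0,0]},{"claw": 255,"dp": [0,0,0.006],"angular": [0,0,0]},{"claw": 255,"dp": [0,0,0.003],"angular": [0,0,0]},{"claw": 255,"dp": [0,0,0],"angular": [0,0,0]},{"claw": 255,"dp": [0,0,0],"angular": [0,0,0]},{"claw": 255,"dp": [0,0,0],"angular": [0,0,0]}]}}

```text
clock: 32.65
tcp_pos: [0.5483, 0.0537, 0.0801]
orientation: [0.0, -0.086, 0.996, 0.0]
wrist_force: [0.4, -0.1, -2.4]
finger_gap: 0.046
```

>>> {"method": "play_rows", "body": {"steps": [{"claw": 255,"dp": [0,0,0.0005],"angular": [0,0,0]},{"claw": 255,"dp": [0,0,0.0005],"angular": [0,0,0]},{"claw": 255,"dp": [0,0,0.0005],"angular": [0,0,0]},{"claw": 255,"dp": [0,0,0.0005],"angular": [0,0,0]},{"claw": 255,"dp": [0,0,0.0005],"angular": [0,0,0]},{"claw": 255,"dp": [0,0,0],"angular": [0,0,0]},{"claw": 255,"dp": [0,0,0],"angular": [0,0,0]},{"claw": 255,"dp": [0,0,0],"angular": [0,0,0]}]}}

```text
clock: 33.32
tcp_pos: [0.5484, 0.0537, 0.078]
orientation: [0.001, -0.086, 0.996, -0.0]
wrist_force: [-1.1, 0.5, 5.4]
finger_gap: 0.0459
```

>>> {"method": "play_rows", "body": {"steps": [{"claw": 0,"dp": [0,0,0],"angular": [0,0,0]},{"claw": 0,"dp": [0,0,0],"angular": [0,0,0]},{"claw": 0,"dp": [0,0,0],"angular": [0,0,0]},{"claw": 0,"dp": [0,0,0],"angular": [0,0,0]},{"claw": 0,"dp": [0,0,-0.02],"angular": [0,0,0]},{"claw": 0,"dp": [0,0,-0.03],"angular": [0,0,0]},{"claw": 0,"dp": [0,0,-0.037],"angular": [0,0,0]},{"claw": 0,"dp": [0,0,-0.037],"angular": [0,0,0]}]}}

```text
clock: 33.98
tcp_pos: [0.5471, 0.0537, 0.2018]
orientation: [-0.001, -0.086, 0.996, 0.0]
wrist_force: [1.1, -0.3, 0.8]
finger_gap: 0.0857
```

>>> {"method": "play_rows", "body": {"steps": [{"claw": 0,"dp": [-0.0012,0.0366,0],"angular": [0,0,0]},{"claw": 0,"dp": [-0.0012,0.0366,0],"angular": [0,0,0]},{"claw": 0,"dp": [-0.0012,0.0366,0],"angular": [0,0,0]},{"claw": 0,"dp": [-0.0012,0.0366,0],"angular": [0,0,0]},{"claw": 0,"dp": [-0.0012,0.0366,0],"angular": [0,0,0]},{"claw": 0,"dp": [-0.0012,0.0366,0],"angular": [0,0,0]},{"claw": 0,"dp": [-0.0012,0.0366,0],"angular": [0,0,0]},{"claw": 0,"dp": [0,0,0.02],"angular": [0,0,0]}]}}

```text
clock: 34.65
tcp_pos: [0.5132, 0.3144, 0.1846]
orientation: [0.003, -0.089, 0.996, 0.002]
wrist_force: [1.3, 0.1, -0.2]
finger_gap: 0.0856
```

>>> {"method": "play_rows", "body": {"steps": [{"claw": 0,"dp": [0,0,0.02],"angular": [0,0,0]},{"claw": 0,"dp": [0,0,0],"angular": [0,0,0]},{"claw": 0,"dp": [0,0,0],"angular": [0,0,0]},{"claw": 0,"dp": [0,0,0],"angular": [0,0,0]},{"claw": 0,"dp": [0,0,0],"angular": [0,0,0]},{"claw": 0,"dp": [0,0,0],"angular": [0,0,0]},{"claw": 0,"dp": [0,0,0],"angular": [0,0,0]},{"claw": 0,"dp": [0,0,0],"angular": [0,0,0]}]}}

```text
clock: 35.32
tcp_pos: [0.5129, 0.3073, 0.1621]
orientation: [0.001, -0.086, 0.996, 0.0]
wrist_force: [0.5, 0.5, -0.1]
finger_gap: 0.0855
```

```bash
python3 go.py '(512.5,307.8,66)'; python3 - <<'E'
from h import *
p,d=env.read_camera('side');q,e=env.read_camera('top')
z=cloud('top',e)[:,:,2];m=np.zeros(z.shape,bool);m[180:222,285:320]=(z>.1)[180:222,285:320];blob('top',m,.114,'can')
o=np.zeros((300,780,3),np.uint8);o[:,:390]=cv2.resize(p[120:270,230:425],(390,300));o[:,390:]=cv2.resize(q[155:255,270:400],(390,300));cv2.imwrite('pics/c9.png',o[:,:,::-1])
E
```

```text
t 35.32 tcp [512.9 307.3 162.1] yawy 99.8 zax [ 0.001  0.001 -1.   ] gap 85.5 F [ 0.5  0.5 -0.1]
(512.5,307.8,66) tool delta mm [ 0.4  0.5 96.1]
can rect c [546.5  52.6] size [44.8 44.7] ang 1.2 circ [546.7  51.5] 23.5 px [299. 198.]
```

View pics/c9.png

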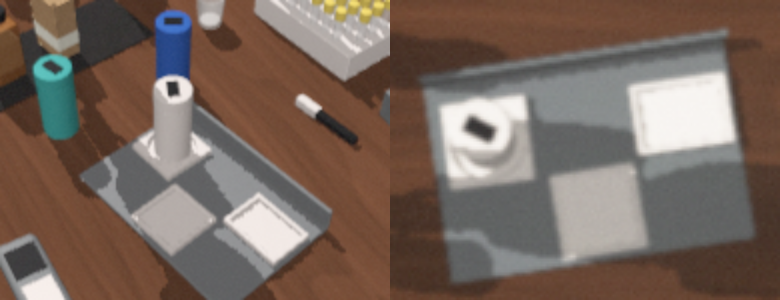

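>>> {"method": "play_rows", "body": {"steps": [{"claw": 0,"dp": [0,0,0.03],"angular": [0,0,0]},{"claw": 0,"dp": [0,0,0.035],"angular": [0,0,0]},{"claw": 0,"dp": [0,0,0.023],"angular": [0,0,0]},{"claw": 0,"dp": [0,0,0.007],"angular": [0,0,0]},{"claw": 0,"dp": [0,0,0],"angular": [0,0,0]},{"claw": 255,"dp": [0,0,0],"angular": [0,0,0]},{"claw": 255,"dp": [0,0,0],"angular": [0,0,0]},{"claw": 255,"dp": [0,0,0],"angular": [0,0,0]}]}}

```text
clock: 36.08
tcp_pos: [0.5141, 0.3082, 0.0686]
orientation: [0.002, -0.086, 0.996, 0.001]
wrist_force: [0.1, 0.4, -1.4]
finger_gap: 0.0556
```

>>> {"method": "play_rows", "body": {"steps": [{"claw": 255,"dp": [0,0,0],"angular": [0,0,0]},{"claw": 255,"dp": [0,0,0],"angular": [0,0,0]},{"claw": 255,"dp": [0,0,0],"angular": [0,0,0]},{"claw": 255,"dp": [0,0,0],"angular": [0,0,0]},{"claw": 255,"dp": [0,0,0],"angular": [0,0,0]},{"claw": 255,"dp": [0,0,0],"angular": [0,0,0]},{"claw": 255,"dp": [0,0,0],"angular": [0,0,0]},{"claw": 255,"dp": [0,0,0],"angular": [0,0,0]}]}}

```text
clock: 36.75
tcp_pos: [0.514, 0.3081, 0.0685]
orientation: [0.002, -0.086, 0.996, 0.001]
wrist_force: [0.9, -0.6, 7.4]
finger_gap: 0.0556
```

>>> {"method": "play_rows", "body": {"steps": [{"claw": 255,"dp": [0,0,-0.02],"angular": [0,0,0]},{"claw": 255,"dp": [0,0,-0.032],"angular": [0,0,0]},{"claw": 255,"dp": [0,0,-0.035],"angular": [0,0,0]},{"claw": 255,"dp": [0,0,-0.035],"angular": [0,0,0]},{"claw": 255,"dp": [0,0,-0.03],"angular": [0,0,0]},{"claw": 255,"dp": [0.0011,-0.0381,0],"angular": [0,0,0]},{"claw": 255,"dp": [0.0011,-0.0381,0],"angular": [0,0,0]},{"claw": 255,"dp": [0.0011,-0.0381,0],"angular": [0,0,0]}]}}

```text
clock: 37.42
tcp_pos: [0.529, 0.1939, 0.2196]
orientation: [0.001, -0.087, 0.996, 0.0]
wrist_force: [0.3, -1.2, -1.3]
finger_gap: 0.0557
```

>>> {"method": "play_rows", "body": {"steps": [{"claw": 255,"dp": [0.0011,-0.0381,0],"angular": [0,0,0]},{"claw": 255,"dp": [0.0011,-0.0381,0],"angular": [0,0,0]},{"claw": 255,"dp": [0.0011,-0.0381,0],"angular": [0,0,0]},{"claw": 255,"dp": [0.0011,-0.0381,0],"angular": [0,0,0]},{"claw": 255,"dp": [0.0011,-0.0381,0],"angular": [0,0,0]},{"claw": 255,"dp": [0.0011,-0.0381,0],"angular": [0,0,0]},{"claw": 255,"dp": [0.0011,-0.0381,0],"angular": [0,0,0]},{"claw": 255,"dp": [0.0011,-0.0381,0],"angular": [0,0,0]}]}}

```text
clock: 38.08
tcp_pos: [0.5721, -0.1093, 0.2187]
orientation: [0.0, -0.086, 0.996, 0.0]
wrist_force: [-0.0, 0.4, -2.3]
finger_gap: 0.0556
```

>>> {"method": "play_rows", "body": {"steps": [{"claw": 255,"dp": [0,0,0.02],"angular": [0,0,0]},{"claw": 255,"dp": [0,0,0.03],"angular": [0,0,0]},{"claw": 255,"dp": [0,0,0.03],"angular": [0,0,0]},{"claw": 255,"dp": [0,0,0.02],"angular": [0,0,0]},{"claw": 255,"dp": [0,0,0],"angular": [0,0,0]},{"claw": 255,"dp": [0,0,0],"angular": [0,0,0]},{"claw": 255,"dp": [0,0,0],"angular": [0,0,0]},{"claw": 255,"dp": [0,0,0],"angular": [0,0,0]}]}}

```text
clock: 38.75
tcp_pos: [0.5737, -0.1077, 0.1205]
orientation: [0.002, -0.086, 0.996, -0.001]
wrist_force: [-0.2, -0.3, -1.5]
finger_gap: 0.0557
```

```bash
python3 go.py '(574,-107.7,73)'
```

```text
t 38.75 tcp [ 573.7 -107.7  120.5] yawy 99.9 zax [ 0.004 -0.001 -1.   ] gap 55.7 F [-0.2 -0.3 -1.5]
(574,-107.7,73) tool delta mm [-0.2  0.1 47.5]
```

>>> {"method": "play_rows", "body": {"steps": [{"claw": 255,"dp": [-0.0015,0,0.012],"angular": [0,0,0]},{"claw": 255,"dp": [0,0,0.012],"angular": [0,0,0]},{"claw": 255,"dp": [0,0,0.01],"angular": [0,0,0]},{"claw": 255,"dp": [0,0,0.007],"angular": [0,0,0]},{"claw": 255,"dp": [0,0,0.003],"angular": [0,0,0]},{"claw": 255,"dp": [0,0,0],"angular": [0,0,0]},{"claw": 255,"dp": [0,0,0],"angular": [0,0,0]},{"claw": 255,"dp": [0,0,0],"angular": [0,0,0]}]}}

```text
clock: 39.42
tcp_pos: [0.5741, -0.1073, 0.0747]
orientation: [0.0, -0.086, 0.996, -0.0]
wrist_force: [-0.4, 1.1, -1.2]
finger_gap: 0.0557
```

>>> {"method": "play_rows", "body": {"steps": [{"claw": 255,"dp": [0,0,0.0005],"angular": [0,0,0]},{"claw": 255,"dp": [0,0,0.0005],"angular": [0,0,0]},{"claw": 255,"dp": [0,0,0.0005],"angular": [0,0,0]},{"claw": 255,"dp": [0,0,0.0005],"angular": [0,0,0]},{"claw": 255,"dp": [0,0,0.0005],"angular": [0,0,0]},{"claw": 255,"dp": [0,0,0],"angular": [0,0,0]},{"claw": 255,"dp": [0,0,0],"angular": [0,0,0]},{"claw": 255,"dp": [0,0,0],"angular": [0,0,0]}]}}

```text
clock: 40.08
tcp_pos: [0.5741, -0.1073, 0.0744]
orientation: [0.001, -0.086, 0.996, -0.0]
wrist_force: [-5.1, 1.2, 15.4]
finger_gap: 0.0556
```

>>> {"method": "play_rows", "body": {"steps": [{"claw": 0,"dp": [0,0,0],"angular": [0,0,0]},{"claw": 0,"dp": [0,0,0],"angular": [0,0,0]},{"claw": 0,"dp": [0,0,0],"angular": [0,0,0]},{"claw": 0,"dp": [0,0,0],"angular": [0,0,0]},{"claw": 0,"dp": [0,0,-0.02],"angular": [0,0,0]},{"claw": 0,"dp": [0,0,-0.035],"angular": [0,0,0]},{"claw": 0,"dp": [0,0,-0.037],"angular": [0,0,0]},{"claw": 0,"dp": [0,0,-0.037],"angular": [0,0,0]}]}}

```text
clock: 40.75
tcp_pos: [0.573, -0.107, 0.2013]
orientation: [-0.001, -0.086, 0.996, 0.0]
wrist_force: [2.0, -1.0, 1.3]
finger_gap: 0.0853
```

>>> {"method": "play_rows", "body": {"steps": [{"claw": 0,"dp": [0.0066,0.0386,0],"angular": [0,0,0]},{"claw": 0,"dp": [0.0066,0.0386,0],"angular": [0,0,0]},{"claw": 0,"dp": [0.0066,0.0386,0],"angular": [0,0,0]},{"claw": 0,"dp": [0.0066,0.0386,0],"angular": [0,0,0]},{"claw": 0,"dp": [0.0066,0.0386,0],"angular": [0,0,0]},{"claw": 0,"dp": [0.0066,0.0386,0],"angular": [0,0,0]},{"claw": 0,"dp": [0.0066,0.0386,0],"angular": [0,0,0]},{"claw": 0,"dp": [0.0066,0.0386,0],"angular": [0,0,0]}]}}

```text
clock: 41.42
tcp_pos: [0.4679, 0.1896, 0.2007]
orientation: [0.0, -0.086, 0.996, 0.0]
wrist_force: [0.4, 0.8, 0.4]
finger_gap: 0.0855
```

>>> {"method": "play_rows", "body": {"steps": [{"claw": 0,"dp": [0.0066,0.0386,0],"angular": [0,0,0]},{"claw": 0,"dp": [0.0066,0.0386,0],"angular": [0,0,0]},{"claw": 0,"dp": [0.0066,0.0386,0],"angular": [0,0,0]},{"claw": 0,"dp": [0,0,0.02],"angular": [0,0,0]},{"claw": 0,"dp": [0,0,0.01],"angular": [0,0,0]},{"claw": 0,"dp": [0,0,0],"angular": [0,0,0]},{"claw": 0,"dp": [0,0,0],"angular": [0,0,0]},{"claw": 0,"dp": [0,0,0],"angular": [0,0,0]}]}}

```text
clock: 42.08
tcp_pos: [0.4301, 0.2977, 0.171]
orientation: [-0.0, -0.085, 0.996, -0.0]
wrist_force: [0.8, 0.7, -0.2]
finger_gap: 0.0854
```

```bash
python3 go.py '(428.9,298.9,63)'; python3 - <<'E'
from h import *
q,e=env.read_camera('top');p,_=env.read_camera('side')
z=cloud('top',e)[:,:,2]
for b,h,n in(((285,320,180,222),.114,'can'),((352,390,172,210),.104,'carton')):
    m=np.zeros(z.shape,bool);m[b[2]:b[3],b[0]:b[1]]=(z>h-.012)[b[2]:b[3],b[0]:b[1]];blob('top',m,h,n)
cv2.imwrite('pics/c10.png',cv2.resize(p[60:270,200:425],None,fx=2.5,fy=2.5)[:,:,::-1])
E
```

```text
t 42.08 tcp [430.1 297.7 171. ] yawy 99.7 zax [-0. -0. -1.] gap 85.4 F [ 0.8  0.7 -0.2]
(428.9,298.9,63) tool delta mm [  0.9   1.4 108. ]
can rect c [546.5  52.6] size [44.8 44.7] ang 1.2 circ [546.8  51.6] 23.4 px [299. 198.]
carton rect c [ 573.1 -106.1] size [34.7 56.5] ang 10.0 circ [ 572.7 -106.3] 31.6 px [370. 188.]
```

View pics/c10.png

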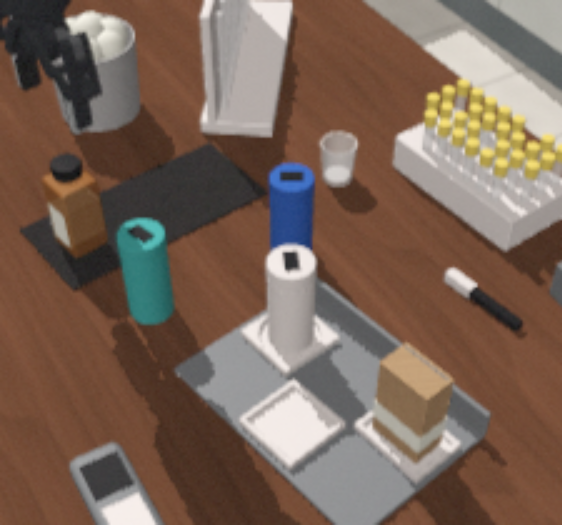

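>>> {"method": "play_rows", "body": {"steps": [{"claw": 0,"dp": [0.001,0.001,0.03],"angular": [0,0,0]},{"claw": 0,"dp": [0,0,0.037],"angular": [0,0,0]},{"claw": 0,"dp": [0,0,0.03],"angular": [0,0,0]},{"claw": 0,"dp": [0,0,0.01],"angular": [0,0,0]},{"claw": 0,"dp": [0,0,0],"angular": [0,0,0]},{"claw": 255,"dp": [0,0,0],"angular": [0,0,0]},{"claw": 255,"dp": [0,0,0],"angular": [0,0,0]},{"claw": 255,"dp": [0,0,0],"angular": [0,0,0]}]}}

```text
clock: 42.85
tcp_pos: [0.4301, 0.3002, 0.066]
orientation: [0.002, -0.086, 0.996, 0.001]
wrist_force: [0.3, -0.3, -0.3]
finger_gap: 0.0514
```

>>> {"method": "play_rows", "body": {"steps": [{"claw": 255,"dp": [0,0,0],"angular": [0,0,0]},{"claw": 255,"dp": [0,0,0],"angular": [0,0,0]},{"claw": 255,"dp": [0,0,0],"angular": [0,0,0]},{"claw": 255,"dp": [0,0,0],"angular": [0,0,0]},{"claw": 255,"dp": [0,0,0],"angular": [0,0,0]},{"claw": 255,"dp": [0,0,0],"angular": [0,0,0]},{"claw": 255,"dp": [0,0,0],"angular": [0,0,0]},{"claw": 255,"dp": [0,0,0],"angular": [0,0,0]}]}}

```text
clock: 43.52
tcp_pos: [0.43, 0.3, 0.0659]
orientation: [0.002, -0.086, 0.996, 0.0]
wrist_force: [-0.4, -2.3, 6.3]
finger_gap: 0.0439
```

>>> {"method": "play_rows", "body": {"steps": [{"claw": 255,"dp": [0,0,-0.02],"angular": [0,0,0]},{"claw": 255,"dp": [0,0,-0.033],"angular": [0,0,0]},{"claw": 255,"dp": [0,0,-0.035],"angular": [0,0,0]},{"claw": 255,"dp": [0,0,-0.035],"angular": [0,0,0]},{"claw": 255,"dp": [0,0,-0.025],"angular": [0,0,0]},{"claw": 255,"dp": [-0.0004,-0.0382,0],"angular": [0,0,0]},{"claw": 255,"dp": [-0.0004,-0.0382,0],"angular": [0,0,0]},{"claw": 255,"dp": [-0.0004,-0.0382,0],"angular": [0,0,0]}]}}

```text
clock: 44.18
tcp_pos: [0.4493, 0.1864, 0.2131]
orientation: [0.001, -0.087, 0.996, 0.0]
wrist_force: [1.1, -0.0, -2.8]
finger_gap: 0.0439
```

>>> {"method": "play_rows", "body": {"steps": [{"claw": 255,"dp": [-0.0004,-0.0382,0],"angular": [0,0,0]},{"claw": 255,"dp": [-0.0004,-0.0382,0],"angular": [0,0,0]},{"claw": 255,"dp": [-0.0004,-0.0382,0],"angular": [0,0,0]},{"claw": 255,"dp": [-0.0004,-0.0382,0],"angular": [0,0,0]},{"claw": 255,"dp": [-0.0004,-0.0382,0],"angular": [0,0,0]},{"claw": 255,"dp": [-0.0004,-0.0382,0],"angular": [0,0,0]},{"claw": 255,"dp": [0,0,0],"angular": [0,0,0]},{"claw": 255,"dp": [0,0,0.02],"angular": [0,0,0]}]}}

```text
clock: 44.85
tcp_pos: [0.4935, -0.0415, 0.1952]
orientation: [0.004, -0.084, 0.996, -0.001]
wrist_force: [0.9, 0.3, -1.5]
finger_gap: 0.0438
```

>>> {"method": "play_rows", "body": {"steps": [{"claw": 255,"dp": [0,0,0.03],"angular": [0,0,0]},{"claw": 255,"dp": [0,0,0.03],"angular": [0,0,0]},{"claw": 255,"dp": [0,0,0.01],"angular": [0,0,0]},{"claw": 255,"dp": [0,0,0],"angular": [0,0,0]},{"claw": 255,"dp": [0,0,0],"angular": [0,0,0]},{"claw": 255,"dp": [0,0,0],"angular": [0,0,0]},{"claw": 255,"dp": [0,0,0],"angular": [0,0,0]},{"claw": 255,"dp": [0,0,0],"angular": [0,0,0]}]}}

```text
clock: 45.52
tcp_pos: [0.492, -0.0387, 0.1234]
orientation: [0.001, -0.086, 0.996, -0.0]
wrist_force: [0.3, 0.3, -1.4]
finger_gap: 0.0442
```

```bash
python3 go.py '(493,-39,70)'
```

```text
t 45.52 tcp [492.  -38.7 123.4] yawy 99.9 zax [ 0.003 -0.001 -1.   ] gap 44.2 F [ 0.3  0.3 -1.4]
(493,-39,70) tool delta mm [-0.8 -0.4 53.4]
```

>>> {"method": "play_rows", "body": {"steps": [{"claw": 255,"dp": [-0.0015,0,0.012],"angular": [0,0,0]},{"claw": 255,"dp": [0,0,0.015],"angular": [0,0,0]},{"claw": 255,"dp": [0,0,0.012],"angular": [0,0,0]},{"claw": 255,"dp": [0,0,0.007],"angular": [0,0,0]},{"claw": 255,"dp": [0,0,0.003],"angular": [0,0,0]},{"claw": 255,"dp": [0,0,0],"angular": [0,0,0]},{"claw": 255,"dp": [0,0,0],"angular": [0,0,0]},{"claw": 255,"dp": [0,0,0],"angular": [0,0,0]}]}}

```text
clock: 46.18
tcp_pos: [0.4929, -0.0385, 0.0736]
orientation: [0.001, -0.086, 0.996, -0.0]
wrist_force: [-0.5, -0.5, -1.3]
finger_gap: 0.044
```

>>> {"method": "play_rows", "body": {"steps": [{"claw": 255,"dp": [0,0,0.0005],"angular": [0,0,0]},{"claw": 255,"dp": [0,0,0.0005],"angular": [0,0,0]},{"claw": 255,"dp": [0,0,0.0005],"angular": [0,0,0]},{"claw": 255,"dp": [0,0,0.0005],"angular": [0,0,0]},{"claw": 255,"dp": [0,0,0.0005],"angular": [0,0,0]},{"claw": 255,"dp": [0,0,0],"angular": [0,0,0]},{"claw": 255,"dp": [0,0,0],"angular": [0,0,0]},{"claw": 255,"dp": [0,0,0],"angular": [0,0,0]}]}}

```text
clock: 46.85
tcp_pos: [0.493, -0.039, 0.0715]
orientation: [0.001, -0.086, 0.996, -0.001]
wrist_force: [-1.2, -1.8, 5.4]
finger_gap: 0.0437
```

>>> {"method": "play_rows", "body": {"steps": [{"claw": 0,"dp": [0,0,0],"angular": [0,0,0]},{"claw": 0,"dp": [0,0,0],"angular": [0,0,0]},{"claw": 0,"dp": [0,0,0],"angular": [0,0,0]},{"claw": 0,"dp": [0,0,0],"angular": [0,0,0]},{"claw": 0,"dp": [0,0,-0.02],"angular": [0,0,0]},{"claw": 0,"dp": [0,0,-0.04],"angular": [0,0,0]},{"claw": 0,"dp": [0,0,-0.04],"angular": [0,0,0]},{"claw": 0,"dp": [0,0,-0.04],"angular": [0,0,0]}]}}

```text
clock: 47.52
tcp_pos: [0.4914, -0.0381, 0.2114]
orientation: [-0.001, -0.086, 0.996, 0.0]
wrist_force: [1.4, -0.4, 0.1]
finger_gap: 0.0853
```

>>> {"method": "play_rows", "body": {"steps": [{"claw": 0,"dp": [0,0.04,0],"angular": [0,0,0]},{"claw": 0,"dp": [0,0.04,0],"angular": [0,0,0]},{"claw": 0,"dp": [0,0.04,0],"angular": [0,0,0]},{"claw": 0,"dp": [0,0.04,0],"angular": [0,0,0]},{"claw": 0,"dp": [0,0.04,0],"angular": [0,0,0]},{"claw": 0,"dp": [0,0.04,0],"angular": [0,0,0]},{"claw": 0,"dp": [0,0.04,0],"angular": [0,0,0]},{"claw": 0,"dp": [0,0.03,0],"angular": [0,0,0]}]}}

```text
clock: 48.18
tcp_pos: [0.4381, 0.2699, 0.2102]
orientation: [0.0, -0.087, 0.996, 0.0]
wrist_force: [0.2, -0.6, -0.1]
finger_gap: 0.0854
```

```bash
python3 go.py; python3 - <<'E'
from h import *
q,e=env.read_camera('top');p,_=env.read_camera('side')
z=cloud('top',e)[:,:,2]
for b,h,n in(((285,320,180,222),.114,'can'),((352,390,172,210),.104,'carton'),((325,360,205,245),.118,'bottle'),((420,485,190,250),.094,'jar')):
    m=np.zeros(z.shape,bool);m[b[2]:b[3],b[0]:b[1]]=(z>h-.012)[b[2]:b[3],b[0]:b[1]];print(np.nanmedian(z[m]).round(4));blob('top',m,h,n)
cv2.imwrite('pics/c11.png',cv2.resize(p[120:360,240:480],None,fx=2.5,fy=2.5)[:,:,::-1])
E
```

```text
t 48.18 tcp [438.1 269.9 210.2] yawy 100.0 zax [-0.     0.001 -1.   ] gap 85.4 F [ 0.2 -0.6 -0.1]
0.1126
can rect c [546.5  52.6] size [44.8 44.7] ang 1.2 circ [546.8  51.6] 23.4 px [299. 198.]
0.1025
carton rect c [ 573.2 -106.1] size [34.7 56.8] ang 9.4 circ [ 572.7 -106.3] 31.6 px [370. 188.]
0.1164
bottle rect c [489.3 -39.8] size [28.6 30.9] ang 1.3 circ [490.  -40.1] 15.7 px [340. 224.]
0.092
jar rect c [ 512.1 -294.3] size [48.9 51.9] ang 45.5 circ [ 512.2 -294.6] 26.5 px [452. 217.]
```

View pics/c11.png

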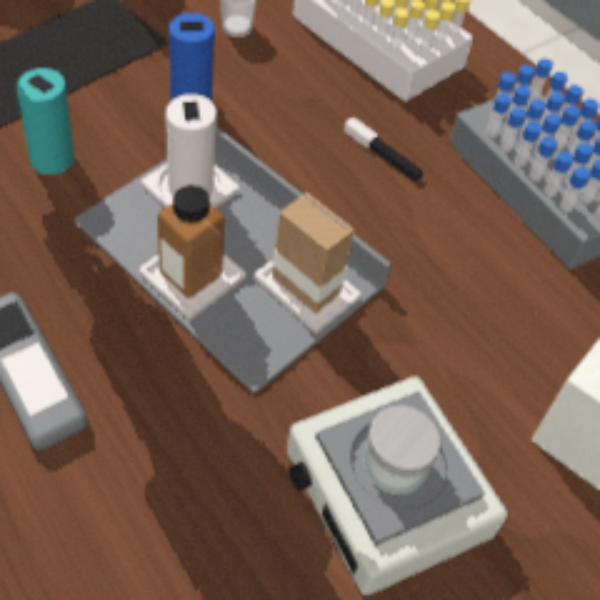

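All four stand upright in place, with top heights as expected less the 1.5 mm depth bias. Handing in.

```bash
python3 -c "from workcell import env; print(env.hand_in())"
```

```text
the job is handed in; nothing more can be done
None
```

I moved the canister, bottle and carton to the mat, put the jar in the mixer's seat, and returned all three to their own stands. I handed the job in at about 48 s of the 144 s allowed; the hand-in gave no verdict.

**Mat and jar steps:** The views before lifting the jar and after seating it showed all three standing on the mat.

**Final positions (top camera):**

| Object | Off the centre of its seat or stand | Limit |
|---|---|---|
| canister | less than 1 mm | 12 mm |
| carton | about 1 mm | 12 mm |
| bottle | 1–2 mm | 12 mm |
| jar | about 3–4 mm | 13 mm |

All four stood upright in the last picture. Their top heights matched the expected values to within about 2 mm, which is the camera's depth bias. The gripper was open and clear of everything.

**Disagreements:** The top camera's positions differed from the arm's by about 1–4 mm, most at the mat and mixer, well inside the limits. One earlier picture made the hanging jar look tilted, but the depth reading showed its lid level before I lowered it. No check failed.

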